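# Sort the lapidary bench: stones to their trays, dop stick to its spring holder

### The job

Clear the handful of work off the front of the bench: lay the two pink stones flat in the red tray and the two yellow stones flat in the yellow tray, side by side and not on top of one another, and press the wooden stick with the green stone on its end down between the sprung jaws of the black holder until it is fully seated, centred lengthwise on the jaws. Set the stones down rather than dropping them, and leave the oil bottle and the black loupe at the two ends of the work where they stand.

Things in the scene. Friction and masses are not known exactly. Their poses are not given: they have to be found in the camera images.
- pink_rough: pink stone, rough broken lump, 42 (x) x 64 (y) x 24 mm high, irregular, 0.13 kg; grasp across its 42 mm width (x). Origin: centre of the underside; z up; the long side lies along its y.
- pink_slab: pink stone, thin sawn slice, 44 (x) x 64 (y) x 8 mm thick, lying flat, 0.07 kg; grasp across its 44 mm width (x). Origin: centre of the underside; z up; the long side lies along its y.
- yellow_block: pale yellow stone, small irregular block, 30 (x) x 40 (y) x 22 mm high, 0.06 kg; grasp across its 30 mm width (x). Origin: centre of the underside; z up; the long side lies along its y.
- yellow_slab: yellow stone, thin sawn slice, 48 (x) x 66 (y) x 8 mm thick, lying flat, 0.07 kg; grasp across its 48 mm width (x). Origin: centre of the underside; z up; the long side lies along its y.
- stick_mid (a point): point on the axis of the stick's round wooden shaft, 9.2 mm thick, 9 mm above the bench at the start; y along the shaft, z up. Grasp here, closing across. Stick 130 mm long, 18 g: red wax head with green stone, 18 mm across, 37 to 60 mm from here toward -y; plain end 70 mm toward +y; under the shaft a foot, 12 mm wide and down to the bench, 37 to 43 mm toward +y
- red_tray: red fixed open tray, 130 (x) x 200 (y) x 26 mm high, walls and floor 4 mm thick (inside 122 x 192 mm). Origin: centre of its underside; x along its short side, y along its long side, z up. Trays and holder swap places from start to start
- yellow_tray: yellow fixed open tray, 130 (x) x 200 (y) x 26 mm high, walls and floor 4 mm thick (inside 122 x 192 mm). Origin: centre of its underside; x along its short side, y along its long side, z up. Trays and holder swap places from start to start
- clip_seat (a point): where stick_mid must lie, 36 mm above the bench; y along the seated shaft (either way round), z up. Fixed black base 66 (x) x 80 (y) x 10 mm; two pairs of steel jaws 10 mm wide centred at y = -24 and +24, funnel mouth 26 mm wide, tops 58 mm up. Pressed down with 5 to 10 N, the shaft parts the jaws along x and snaps in. Fingers fit between the pairs (38 mm, free from 16 mm up)
- oil_bottle: bystander: small amber oil bottle with a red cap, 42 mm in diameter, 92 mm tall, standing upright at the right; not to be moved. Origin: centre of its underside
- loupe: bystander: black folding loupe, 46 x 32 x 15 mm, lying at the left; not to be moved. Origin: centre of its underside

How it is judged:
By the outcome, as a careful person would: the job done as asked, in the order asked, and still so for the second after the job is handed in, with the robot touching nothing.
It also fails if it takes over 109 s, if anything falls off the work surface, if the arm or the gripper's body presses on something with over 40 N, if the wrist force passes 120 N, or if a joint passes its speed limit or range.

### The arm

A 6-joint arm with a two-finger parallel gripper is mounted at the origin on a cart in front of the work surface, level with it; the furniture and walls round the work are solid. World frame = base frame: x ahead of the robot, y to its left, z up, the work surface at z = 0. Lengths are in mm, angles in rad, forces in N, time in s.
With the tool pointing down it reaches from about 325 to 1000 mm from the base axis. Payload 5.1 kg.
Tool frame: the origin (TCP) lies midway between the tips of the shut fingers; the grasp point (between the pads) lies 19 mm behind it; z points along the fingers, y is the direction in which the jaws open and shut (so a half turn about z gives the same grasp; the last joint's range is limited). The gripper opens to 85 mm and grips with 20 to 120 N. Pads are 22 mm wide; open, the fingers measure 114 mm over their backs; the gripper's body (76 mm by 85 mm) begins 54 mm behind the grasp point. The pads swing forward as they close: fully open they stand 13 mm farther back than shut.
Start: joints at [1.186, 0.124, 1.65, -0, 1.367, -0.083], TCP at [193.227, 620.603, 231.322] pointing down, gripper open.
Joint ranges: [-2.61, 2.61], [-1.02, 2.33], [0.03, 2.71], [-1.35, 4.49], [0.32, 2.68], [-2.91, 2.91]. Speed limits (rad/s): [2.57, 2.57, 3.14, 3.14, 3.14, 3.14].

### API

Orientations are given as a unit quaternion [x, y, z, w].
In Python, from bench import bot gives the robot as it stands.
- The arm moves only by the shell command python3 -m crank 'ROWS'. ROWS is JSON, a list of rows, each an object with "fingers": the gripper command: -1 is fully open, 1 is shut, values between are in proportion; "linear": the shift along the tool's x, y, z in m, a list of three; "roll": the turn about the tool's z in degrees. A call has 1 to 12 rows; each row shifts and turns the commanded pose from where the row before left it, along the tool's axes as they then stand; what a row does not reach is not made up. A row lasts 1/12 s, in which the tool goes at most 41.7 mm and 7.16 degrees, less where a joint would pass 70% of its speed; a pose out of reach is approached as far as the arm can. A call is refused whole if a number of a shift passes 0.0417 or a number of a turn 7.16, either way. A call with a gripper value outside its range is refused whole. The fingers move at their own pace and stop on an object; the grip force is fixed at half the most. Time passes only in rows, so rows that do not move let the fingers close. It gives the time, the measured TCP pose, the force and the opening at its end, in the units of the state.
- bot.get_obs(): the state, without advancing time (a new reading comes with each control period).
- bot.snapshot(name): name is "side" or "top" or "wrist"; returns a dict with "image" (480x640x3 uint8, blue, green, red), "fx", "fy", "cx", "cy" (pixels), "R" (3x3) and "t" (3): a world point X has camera coordinates R X + t. Camera axes: x right, y down, z forward; pixel columns grow to the right and rows downward; lengths in mm; the calibration is good to about 2 mm. A picture is of the moment at which its call begins. There is no depth.
- bot.hand_in(): hands the job in, once; it reports no verdict.
Trained networks look in a picture, given as the dict that the camera call returned (one of the last four; its "shot" number tells which), for a name from the list of things; names that differ only in an ending like _2 or _b are one class to them, and where a whole thing is asked for, a point or a joint stands for the part that bears it (a point fixed in the world has none). Each returns a list of dicts, best first, with "confidence" (0 to 1); they miss things now and then, are a little off and sometimes report something else, mostly with a low value. They report only what shows in the picture. A call takes as long as a camera call.
- bot.outline_of(thing, picture): "region" (480x640 bool, what is visible of it).
- bot.place_of(thing, picture): "location" ([x, y, z] in mm, in world coordinates, good to about 4 mm: a listed point, or the origin of a listed thing).
The state is a dict: "t": time; "joints": joint angles; "joint_velocities": joint speeds; "joint_torque": joint torques, N m; "tcp_pos": TCP position; "ee_rot": TCP orientation; "contact_force": force on the tool from outside, world axes, zero at the start; "ft_torque": the same for the moment, N m; "opening": opening from 0.0 (shut) to 1.0 (fully open).
Only numpy, scipy, OpenCV 4.12 (cv2) and the standard library are available. Lean on these libraries where they do the work, as an engineer would, in place of code of your own. Each camera call takes 0.05 s, during which the arm holds its last target.

## Working session

There is one attempt and no reset: what is moved stays moved. The work goes in short steps, Python scripts to look and compute and a shell command to move; the robot and the scene stay as the last step left them, time stands still between calls to the robot, and variables do not carry over. Pictures are saved under pics/ and viewed, and the job is handed in when it is done.

```bash
ls; mkdir -p pics; python3 - <<'E'
from bench import bot
import cv2
print(bot.get_obs())
for n in ["top","side","wrist"]:
    s=bot.snapshot(n); cv2.imwrite(f"pics/{n}0.png",s["image"])
    print(n,s["fx"],s["cx"],s["cy"],s["R"],s["t"])
    if n!="wrist":
        for th in ["pink_rough","pink_slab","yellow_block","yellow_slab","stick_mid","red_tray","yellow_tray","clip_seat","oil_bottle","loupe"]:
            r=bot.place_of(th,s)
            print(th,[( [round(float(v)) for v in q["location"]],round(q["confidence"],2)) for q in r[:2]])
E
```

```text
pics
{'t': 0.0, 'joints': array([ 1.18641080e+00,  1.24520493e-01,  1.65166457e+00, -9.85531693e-06,
        1.36748488e+00, -8.25978512e-02]), 'joint_velocities': array([ 0.00193869, -0.00061454,  0.00056458,  0.0007093 ,  0.00025014,
       -0.00018135]), 'joint_torque': array([-3.28035521e-04, -4.23598230e+01, -3.65458167e+01, -1.96627951e-05,
        6.83902617e-03, -1.90000736e-05]), 'tcp_pos': array([193.00008244, 620.05462758, 230.04862739]), 'ee_rot': array([ 1.50320804e-01,  9.88636727e-01, -1.01157573e-03, -2.35622842e-04]), 'contact_force': array([ 0.66777443, -0.71675761, -0.13707264]), 'ft_torque': array([-0.00598279, -0.04582844,  0.03034948]), 'opening': 1.0015852321475764}
top 610.8470973931144 322.8265307714614 240.08110638654142 [[ 0.00462314 -0.99984043  0.01725535]
 [-0.98468535 -0.00755903 -0.17417696]
 [ 0.1742796  -0.01618585 -0.98456317]] [ -23.28967722  496.63699657 1312.75701843]
pink_rough [([405, 266, 2], 0.55)]
pink_slab [([437, -134, -2], 0.72)]
yellow_block [([410, -276, -1], 0.55)]
yellow_slab [([440, 138, 0], 0.69)]
stick_mid [([444, 16, 4], 0.77)]
re
[... 366 characters left out ...]
] [-423.3173329   231.61467376  979.17840414]
pink_rough [([409, 271, -2], 0.78)]
pink_slab [([434, -136, -2], 0.83), ([410, 268, -2], 0.4)]
yellow_block [([407, -283, 2], 0.61)]
yellow_slab [([439, 140, 1], 0.67)]
stick_mid [([441, 11, 7], 0.63)]
red_tray [([597, 271, 2], 0.92)]
yellow_tray [([593, -250, 2], 0.83)]
clip_seat [([597, 0, 40], 0.89)]
oil_bottle [([475, -406, 1], 0.81)]
loupe [([459, 403, -1], 0.72), ([600, 268, 2], 0.68)]
wrist 378.5636435858762 323.07748229082995 240.72539063330288 [[ 2.97508162e-01  9.54719224e-01 -3.11941605e-04]
 [ 9.08130023e-01 -2.82889254e-01  3.08664106e-01]
 [ 2.94599311e-01 -9.21133744e-02 -9.51171053e-01]] [-649.46043682  -40.43358057  379.62492312]
```

View pics/top0.png

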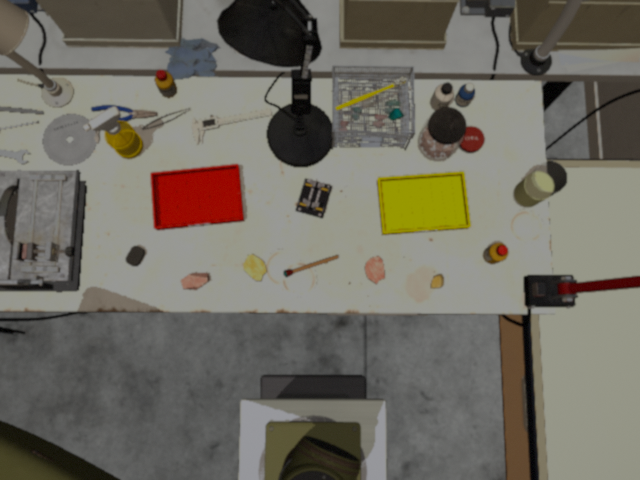

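View pics/side0.png

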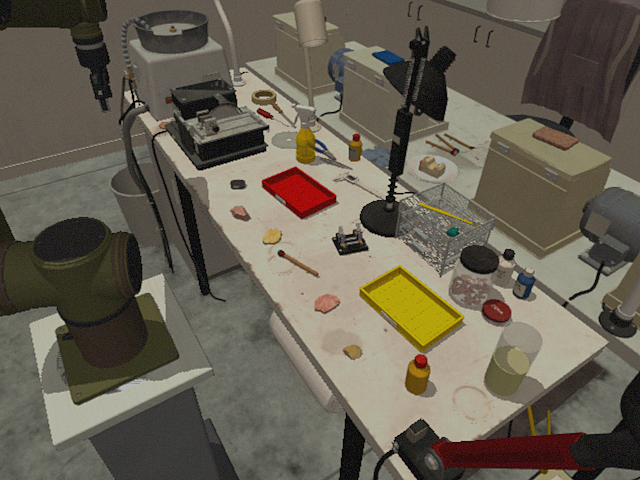

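View pics/wrist0.png

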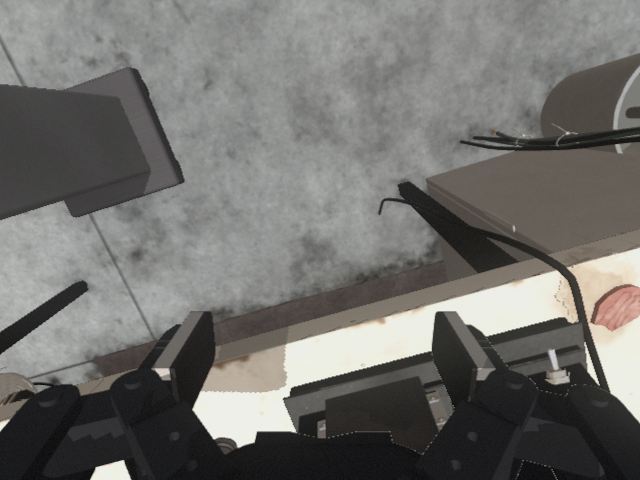

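The top view shows the red tray at (198,197), the holder at (313,198) and the yellow tray at (424,203). The front row is the loupe (136,256), rough pink stone (195,281), yellow slab (255,267), stick from (287,272) to (338,257), pink slab (375,269), yellow block (437,282) and bottle (498,252). Next I'll get the orientations.

```bash
cat > h.py <<'E'
from bench import bot
import numpy as np, cv2
def ray(s,uv,z):
    uv=np.atleast_2d(np.asarray(uv,float))
    d=np.c_[(uv[:,0]-s["cx"])/s["fx"],(uv[:,1]-s["cy"])/s["fy"],np.ones(len(uv))]
    R=np.array(s["R"]);t=np.array(s["t"])
    c=-R.T@t; D=d@R
    k=(z-c[2])/D[:,2]
    return c+D*k[:,None]
def proj(s,X):
    Y=np.atleast_2d(X)@np.array(s["R"]).T+np.array(s["t"])
    return np.c_[Y[:,0]/Y[:,2]*s["fx"]+s["cx"],Y[:,1]/Y[:,2]*s["fy"]+s["cy"]]
def rect(s,th,z,conf=0):
    out=[]
    for q in bot.outline_of(th,s)[:2]:
        m=q["region"].astype(np.uint8)
        ys,xs=np.nonzero(m)
        P=ray(s,np.c_[xs,ys],z)[:,:2]
        c=P.mean(0); w,v=np.linalg.eigh(np.cov(P.T)); a=np.degrees(np.arctan2(v[1,1],v[0,1]))
        r=cv2.minAreaRect(P.astype(np.float32))
        out.append((round(q["confidence"],2),len(xs),c.round(0).tolist(),"long axis deg",round(a%180,1),(np.sqrt(w)*3.46).round(0).tolist(),"rect",[np.round(x,0).tolist() for x in r]))
    return out
E
python3 - <<'E'
from h import *
Z={"pink_rough":18,"pink_slab":8,"yellow_block":16,"yellow_slab":8,"stick_mid":9,"red_tray":26,"yellow_tray":26,"clip_seat":10}
for n in ["top","side"]:
    s=bot.snapshot(n)
    for th,z in Z.items():
        for o in rect(s,th,z): print(n,th,o)
    if n=="top":
        im=s["image"][230:310,170:460]; cv2.imwrite("pics/topc.png",cv2.resize(im,None,fx=2.7,fy=2.7,interpolation=cv2.INTER_CUBIC))
        im=s["image"][160:240,270:360]; cv2.imwrite("pics/topclip.png",cv2.resize(im,None,fx=6,fy=6,interpolation=cv2.INTER_CUBIC))
    else:
        im=s["image"][200:380,220:400]; cv2.imwrite("pics/sidec.png",cv2.resize(im,None,fx=3.3,fy=3.3,interpolation=cv2.INTER_CUBIC))
E
```

```text
top pink_rough (0.89, 364, [408.0, 265.0], 'long axis deg', np.float64(109.1), [32.0, 54.0], 'rect', [[408.0, 264.0], [38.0, 58.0], 0.0])
top pink_rough (0.75, 5116, [589.0, -249.0], 'long axis deg', np.float64(96.3), [136.0, 203.0], 'rect', [[590.0, -250.0], [139.0, 206.0], 5.0])
top pink_slab (0.67, 427, [438.0, -138.0], 'long axis deg', np.float64(178.7), [41.0, 52.0], 'rect', [[437.0, -138.0], [55.0, 49.0], 27.0])
top pink_slab (0.44, 421, [439.0, 134.0], 'long axis deg', np.float64(33.0), [39.0, 54.0], 'rect', [[440.0, 134.0], [60.0, 41.0], 46.0])
top yellow_block (0.47, 138, [409.0, -278.0], 'long axis deg', np.float64(138.2), [22.0, 30.0], 'rect', [[409.0, -278.0], [27.0, 30.0], 88.0])
top yellow_slab (0.68, 437, [439.0, 134.0], 'long axis deg', np.float64(36.0), [40.0, 54.0], 'rect', [[439.0, 134.0], [57.0, 45.0], 56.0])
top stick_mid (0.65, 211, [442.0, 14.0], 'long axis deg', np.float64(108.5), [10.0, 130.0], 'rect', [[442.0, 9.0], [14.0, 123.0], 17.0])
top red_tray (0.6, 5184, [597.0, 268.0], 'long axis deg', np.float64(97.1), [135.0, 202.0], 'rect', [[597.0, 268.0], [138.
[... 1281 characters left out ...]
ide red_tray (0.55, 254, [427.0, 111.0], 'long axis deg', np.float64(42.0), [41.0, 62.0], 'rect', [[427.0, 110.0], [64.0, 47.0], 59.0])
side yellow_tray (0.67, 777, [477.0, -401.0], 'long axis deg', np.float64(37.6), [39.0, 82.0], 'rect', [[480.0, -399.0], [92.0, 44.0], 38.0])
side yellow_tray (0.59, 4769, [580.0, -261.0], 'long axis deg', np.float64(93.1), [147.0, 209.0], 'rect', [[581.0, -254.0], [151.0, 214.0], 5.0])
side clip_seat (0.58, 680, [601.0, 4.0], 'long axis deg', np.float64(42.8), [79.0, 99.0], 'rect', [[605.0, 14.0], [114.0, 87.0], 69.0])
side clip_seat (0.5, 2259, [601.0, 269.0], 'long axis deg', np.float64(94.2), [151.0, 229.0], 'rect', [[603.0, 276.0], [155.0, 237.0], 7.0])
```

View pics/topc.png

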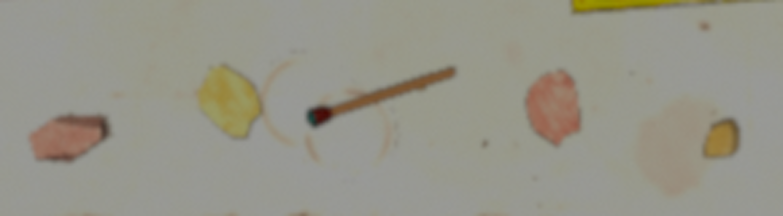

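View pics/topclip.png

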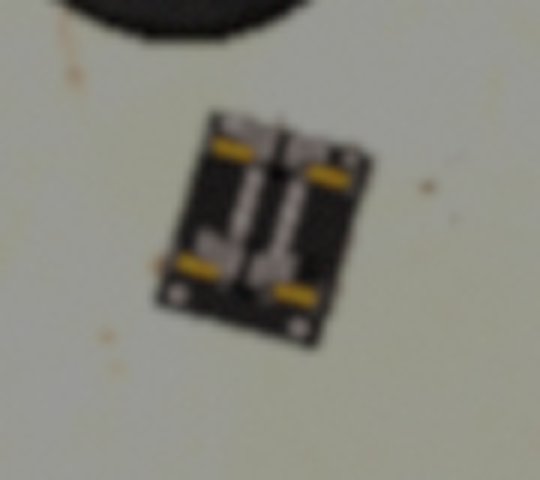

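View pics/sidec.png

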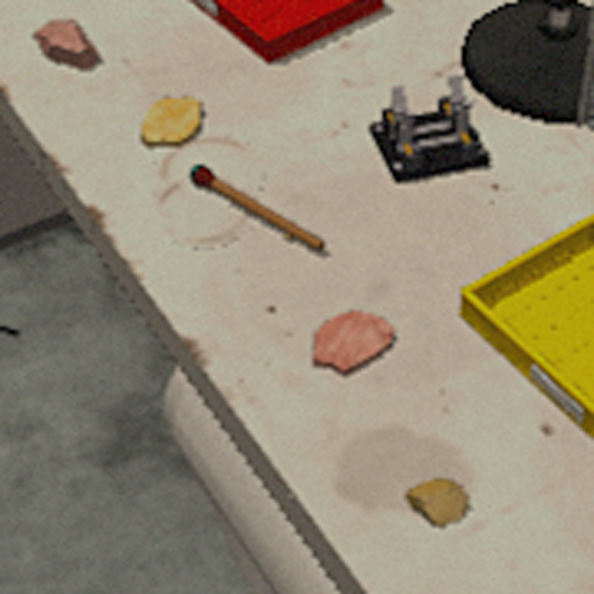

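```bash
cat >> h.py <<'E'
def pose(o=None):
    o=o or bot.get_obs(); q=o["ee_rot"]
    from scipy.spatial.transform import Rotation as Ro
    M=Ro.from_quat(q).as_matrix(); return np.array(o["tcp_pos"]),M,np.degrees(np.arctan2(M[1,1],M[0,1]))
def plan(x,y,z,phi=None,n=None,base=None):
    p,M,f=pose()
    if base is not None: p,f=np.array(base[:3],float),base[3]
    d=0 if phi is None else (phi-f+90)%180-90   # world yaw change
    roll=-d
    D=np.array([x,y,z])-p
    if n is None: n=int(max(1,np.ceil(abs(roll)/7.0),np.ceil(np.linalg.norm(D)/38)))
    w=np.deg2rad(d/n); S=np.zeros((2,2))
    f0=np.deg2rad(f)
    for k in range(n):
        a=f0+k*w
        S+=np.array([[-np.sin(a),np.cos(a)],[np.cos(a),np.sin(a)]]) # cols: tool x, tool y in world
    dxy=np.linalg.solve(S,D[:2])
    print(f"n={n} lin=[{dxy[0]/1000:.4f},{dxy[1]/1000:.4f},{-D[2]/n/1000:.4f}] roll={roll/n:.2f}  (D={D.round(1)}, phi {f:.1f} -> {f+d:.1f})")
E
python3 - <<'E'
from h import *
s=bot.snapshot("wrist"); R=np.array(s["R"]); c=-R.T@np.array(s["t"]); p,M,f=pose()
print(c, M.T@(c-p), M.T@R[2], p,f, bot.get_obs()["t"])
plan(408-60,265,200,15)
plan(408-60,265,200,110)
E
```

```text
[118.10148149 643.58303722 373.36271852] [  78.55889114   -0.38555351 -142.0713587 ] [-3.08652465e-01 -3.52051227e-04  9.51174817e-01] [193.22447579 620.59531521 231.29224532] 72.70928187781708 2.1
n=11 lin=[-0.0339,-0.0143,0.0028] roll=5.25  (D=[ 154.8 -355.6  -31.3], phi 72.7 -> 15.0)
n=11 lin=[-0.0145,-0.0328,0.0028] roll=-3.39  (D=[ 154.8 -355.6  -31.3], phi 72.7 -> 110.0)
```

```bash
python3 -c "
from h import *
plan(408,265,170,18)"
```

```text
n=12 lin=[-0.0345,-0.0102,0.0051] roll=4.56  (D=[ 214.8 -355.6  -61.3], phi 72.7 -> 18.0)
```

```bash
python3 -m crank '[{"fingers":-1,"linear":[-0.0345,-0.0102,0.0051],"roll":4.56},{"fingers":-1,"linear":[-0.0345,-0.0102,0.0051],"roll":4.56},{"fingers":-1,"linear":[-0.0345,-0.0102,0.0051],"roll":4.56},{"fingers":-1,"linear":[-0.0345,-0.0102,0.0051],"roll":4.56},{"fingers":-1,"linear":[-0.0345,-0.0102,0.0051],"roll":4.56},{"fingers":-1,"linear":[-0.0345,-0.0102,0.0051],"roll":4.56},{"fingers":-1,"linear":[-0.0345,-0.0102,0.0051],"roll":4.56},{"fingers":-1,"linear":[-0.0345,-0.0102,0.0051],"roll":4.56},{"fingers":-1,"linear":[-0.0345,-0.0102,0.0051],"roll":4.56},{"fingers":-1,"linear":[-0.0345,-0.0102,0.0051],"roll":4.56},{"fingers":-1,"linear":[-0.0345,-0.0102,0.0051],"roll":4.56},{"fingers":-1,"linear":[-0.0345,-0.0102,0.0051],"roll":4.56}]'
cat > look.py <<'E'
import sys
from h import *
th=sys.argv[1]; zs=[float(a) for a in sys.argv[2].split(",")]; nm=sys.argv[3]
p,M,f=pose(); print("pose",p.round(1),round(f,1),bot.get_obs()["t"])
s=bot.snapshot("wrist")
for z in zs:
    for o in rect(s,th,z): print(z,o)
for q in bot.place_of(th,s)[:2]: print("place",np.round(q["location"],1),q["confidence"])
cv2.imwrite(f"pics/{nm}.png",s["image"])
import pickle; pickle.dump({k:s[k] for k in ["image","fx","fy","cx","cy","R","t"]},open(nm+".pkl","wb"))
E
python3 look.py pink_rough 0,12 w1
```

```text
t: 3.1
tcp_pos: [408.8, 263.3, 170.2]
ee_rot: [0.59, 0.808, 0.0, 0.0]
contact_force: [1.0, 0.3, -0.3]
opening: 0.999
pose [408.8 263.3 170.2] 17.8 3.1
0.0 (0.92, 2708, [409.0, 265.0], 'long axis deg', np.float64(104.3), [32.0, 60.0], 'rect', [[408.0, 265.0], [37.0, 66.0], 18.0])
12.0 (0.92, 2708, [408.0, 268.0], 'long axis deg', np.float64(104.3), [31.0, 58.0], 'rect', [[408.0, 268.0], [36.0, 64.0], 18.0])
place [407.7 269.1   2. ] 0.91
```

View pics/w1.png

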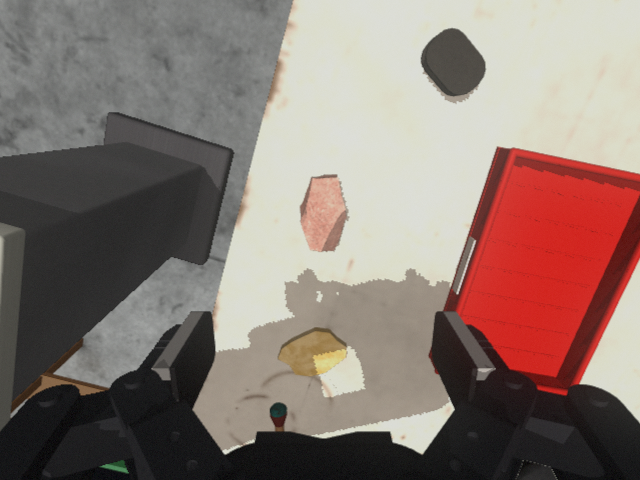

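The rough stone is in the wrist view at (323,213), long axis near-vertical, centred between the fingers. Descending on it.

```bash
python3 -c "
from h import *
plan(408,267.5,0,16.5,n=8)"
```

```text
n=8 lin=[0.0004,0.0001,0.0213] roll=0.17  (D=[  -0.5    3.2 -170.3], phi 17.9 -> 16.5)
```

```bash
python3 -m crank '[{"fingers":-1,"linear":[0.0008,0.0002,0.035],"roll":0.3},{"fingers":-1,"linear":[0.0008,0.0002,0.035],"roll":0.3},{"fingers":-1,"linear":[0.0008,0.0002,0.035],"roll":0.3},{"fingers":-1,"linear":[0.0008,0.0002,0.03],"roll":0.3},{"fingers":-1,"linear":[0,0,0.02],"roll":0},{"fingers":-1,"linear":[0,0,0.015],"roll":0},{"fingers":0.5,"linear":[0,0,0],"roll":0},{"fingers":1,"linear":[0,0,0],"roll":0},{"fingers":1,"linear":[0,0,0],"roll":0},{"fingers":1,"linear":[0,0,0],"roll":0},{"fingers":1,"linear":[0,0,0],"roll":0},{"fingers":1,"linear":[0,0,0],"roll":0}]'
```

```text
t: 4.3
tcp_pos: [409.9, 269.5, 2.4]
ee_rot: [0.596, 0.803, 0.002, 0.001]
contact_force: [-0.9, 1.2, 6.2]
opening: 0.408
```

```bash
python3 -m crank '[{"fingers":1,"linear":[0,0,-0.015],"roll":0},{"fingers":1,"linear":[0,0,-0.03],"roll":0},{"fingers":1,"linear":[0,0,-0.03],"roll":0},{"fingers":1,"linear":[0,0,-0.03],"roll":0}]'; python3 -c "
from h import *
plan(592,316,105,6.5,n=7)"
```

```text
t: 4.63
tcp_pos: [407.5, 267.9, 106.1]
ee_rot: [0.596, 0.803, -0.0, -0.0]
contact_force: [0.3, -0.2, -1.0]
opening: 0.405
n=7 lin=[0.0011,0.0273,0.0002] roll=1.47  (D=[184.5  48.1  -1.1], phi 16.8 -> 6.5)
```

```bash
python3 -m crank '[{"fingers":1,"linear":[0.0011,0.0273,0],"roll":1.47},{"fingers":1,"linear":[0.0011,0.0273,0],"roll":1.47},{"fingers":1,"linear":[0.0011,0.0273,0],"roll":1.47},{"fingers":1,"linear":[0.0011,0.0273,0],"roll":1.47},{"fingers":1,"linear":[0.0011,0.0273,0],"roll":1.47},{"fingers":1,"linear":[0.0011,0.0273,0],"roll":1.47},{"fingers":1,"linear":[0.0011,0.0273,0],"roll":1.47},{"fingers":1,"linear":[0,0,0],"roll":0}]'
python3 look.py red_tray 26 w2
python3 - <<'E'
from h import *
s=bot.snapshot("top");cv2.imwrite("pics/t2.png",cv2.resize(s["image"][150:300,130:330],None,fx=4,fy=4))
E
```

```text
t: 5.3
tcp_pos: [596.8, 316.9, 105.4]
ee_rot: [0.667, 0.745, 0.001, 0.001]
contact_force: [-1.4, -0.2, 1.0]
opening: 0.401
pose [596.8 316.9 105.4] 6.4 5.3
26.0 (0.64, 32753, [596.0, 309.0], 'long axis deg', np.float64(98.1), [135.0, 189.0], 'rect', [[601.0, 271.0], [131.0, 201.0], 7.0])
```

View pics/w2.png

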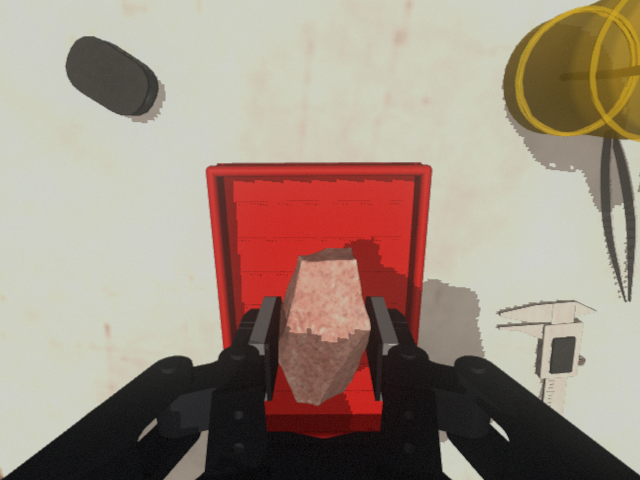

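The stone is held at (325,325), pointing along the tray, whose rim spans (210..430, 165). Lowering.

```bash
python3 -c "
from h import *
plan(594,317,7,6.8,n=7)"; python3 -m crank '[{"fingers":1,"linear":[0,0,0.03],"roll":0},{"fingers":1,"linear":[0,0,0.03],"roll":0},{"fingers":1,"linear":[0,0,0.02],"roll":0},{"fingers":1,"linear":[0,0,0.01],"roll":0},{"fingers":1,"linear":[0,0,0.005],"roll":0},{"fingers":1,"linear":[0,0,0.001],"roll":0},{"fingers":1,"linear":[0,0,0],"roll":0}]'
```

```text
n=7 lin=[0.0001,0.0003,0.0140] roll=-0.04  (D=[  2.3   0.6 -97.7], phi 6.5 -> 6.8)
t: 6.08
tcp_pos: [593.3, 317.0, 10.4]
ee_rot: [0.666, 0.746, 0.001, 0.0]
contact_force: [0.0, 0.0, -0.4]
opening: 0.406
```

```bash
python3 -m crank '[{"fingers":1,"linear":[0,0,0.001],"roll":0},{"fingers":1,"linear":[0,0,0.001],"roll":0},{"fingers":1,"linear":[0,0,0],"roll":0}]'; python3 -m crank '[{"fingers":1,"linear":[0,0,0.001],"roll":0},{"fingers":1,"linear":[0,0,0],"roll":0}]'
```

```text
t: 6.33
tcp_pos: [593.5, 317.0, 8.3]
ee_rot: [0.666, 0.746, 0.001, 0.0]
contact_force: [-0.6, 0.5, -0.5]
opening: 0.405
t: 6.5
tcp_pos: [593.1, 316.8, 6.5]
ee_rot: [0.666, 0.746, 0.0, 0.0]
contact_force: [0.8, -0.8, 0.7]
opening: 0.405
```

```bash
python3 -m crank '[{"fingers":1,"linear":[0,0,0.0005],"roll":0},{"fingers":1,"linear":[0,0,0],"roll":0}]'; python3 -m crank '[{"fingers":0.15,"linear":[0,0,0],"roll":0},{"fingers":0.05,"linear":[0,0,0],"roll":0},{"fingers":-0.1,"linear":[0,0,0],"roll":0},{"fingers":-0.3,"linear":[0,0,0],"roll":0},{"fingers":-0.3,"linear":[0,0,0],"roll":0}]'
```

```text
t: 6.67
tcp_pos: [593.1, 316.8, 6.5]
ee_rot: [0.666, 0.746, 0.0, 0.0]
contact_force: [-2.5, -1.3, 4.3]
opening: 0.409
t: 7.08
tcp_pos: [592.7, 316.6, 5.3]
ee_rot: [0.666, 0.746, -0.0, -0.0]
contact_force: [0.6, 0.4, 0.0]
opening: 0.65
```

```bash
python3 -m crank '[{"fingers":-0.3,"linear":[0,0,-0.02],"roll":0},{"fingers":-0.3,"linear":[0,0,-0.035],"roll":0},{"fingers":-0.5,"linear":[0,0,-0.035],"roll":0},{"fingers":-1,"linear":[0,0,-0.035],"roll":0},{"fingers":-1,"linear":[0,0,-0.035],"roll":0}]'; python3 look.py pink_rough 10 w3; python3 -c "
from h import *
plan(437,-137,170,-80,n=14)"
```

```text
t: 7.5
tcp_pos: [592.5, 316.5, 166.9]
ee_rot: [0.666, 0.746, -0.0, -0.0]
contact_force: [0.9, 0.9, 0.5]
opening: 0.99
pose [592.5 316.5 166.9] 6.5 7.5
10.0 (0.87, 2973, [594.0, 314.0], 'long axis deg', np.float64(93.3), [33.0, 60.0], 'rect', [[594.0, 314.0], [38.0, 67.0], 9.0])
place [593.7 322.    4.8] 0.72
n=14 lin=[-0.0367,0.0095,0.0001] roll=6.18  (D=[-158.2 -454.8   -0.9], phi 6.5 -> -80.0)
```

View pics/w3.png

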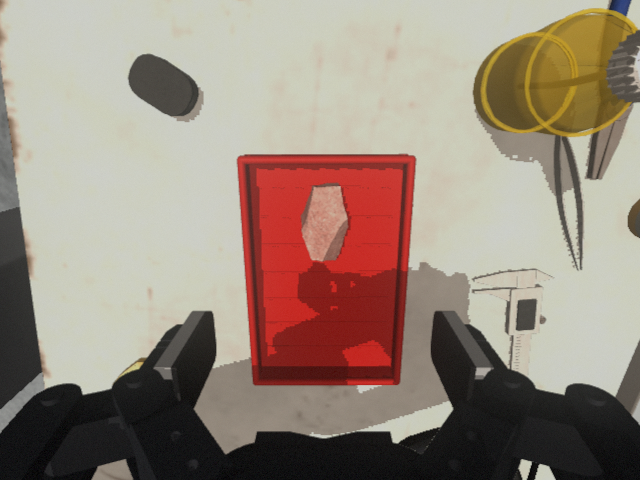

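```bash
python3 -c "
from h import *
plan(437,-137,170,96,n=14)"
```

```text
n=14 lin=[-0.0148,-0.0352,0.0001] roll=-6.39  (D=[-158.2 -454.8   -0.9], phi 6.5 -> 96.0)
```

```bash
python3 -m crank '[{"fingers":-1,"linear":[-0.0148,-0.0352,0],"roll":-6.4},{"fingers":-1,"linear":[-0.0148,-0.0352,0],"roll":-6.4},{"fingers":-1,"linear":[-0.0148,-0.0352,0],"roll":-6.4},{"fingers":-1,"linear":[-0.0148,-0.0352,0],"roll":-6.4},{"fingers":-1,"linear":[-0.0148,-0.0352,0],"roll":-6.4},{"fingers":-1,"linear":[-0.0148,-0.0352,0],"roll":-6.4},{"fingers":-1,"linear":[-0.0148,-0.0352,0],"roll":-6.4},{"fingers":-1,"linear":[-0.0148,-0.0352,0],"roll":-6.4},{"fingers":-1,"linear":[-0.0148,-0.0352,0],"roll":-6.4},{"fingers":-1,"linear":[-0.0148,-0.0352,0],"roll":-6.4},{"fingers":-1,"linear":[-0.0148,-0.0352,0],"roll":-6.4},{"fingers":-1,"linear":[-0.0148,-0.0352,0],"roll":-6.4}]'; python3 -m crank '[{"fingers":-1,"linear":[-0.0148,-0.0352,0],"roll":-6.4},{"fingers":-1,"linear":[-0.0148,-0.0352,0],"roll":-6.4},{"fingers":-1,"linear":[0,0,0],"roll":0},{"fingers":-1,"linear":[0,0,0],"roll":0}]'; python3 look.py pink_slab 4 w4
```

```text
t: 8.65
tcp_pos: [406.4, -50.7, 164.2]
ee_rot: [0.082, 0.997, 0.0, -0.001]
contact_force: [1.3, -0.3, 0.2]
opening: 1.001
t: 8.98
tcp_pos: [428.2, -122.2, 164.1]
ee_rot: [-0.023, 1.0, 0.001, -0.001]
contact_force: [-0.5, 0.3, -0.2]
opening: 1.002
pose [ 428.2 -122.2  164.1] 92.6 8.9833
4.0 (0.79, 3089, [437.0, -138.0], 'long axis deg', np.float64(3.2), [40.0, 54.0], 'rect', [[436.0, -137.0], [63.0, 44.0], 7.0])
place [ 441.8 -138.6    1.6] 0.93
```

View pics/w4.png

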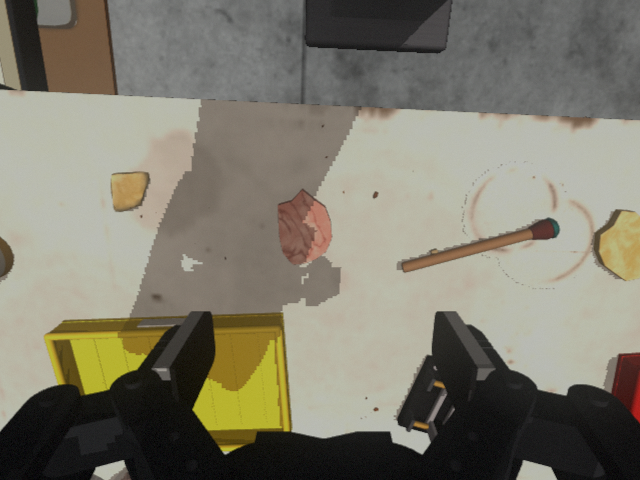

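The slab is at (304,230), long axis nearly vertical in the image. The yellow block (128,190), stick (405,267)-(555,228) and yellow slab (625,245) are also visible.

```bash
python3 - <<'E'
from h import *
s=bot.snapshot("wrist")
for th,z in [("yellow_block",8),("yellow_slab",4),("stick_mid",9),("clip_seat",10)]:
    for o in rect(s,th,z)[:1]: print(th,o)
    for q in bot.place_of(th,s)[:1]: print(np.round(q["location"],1),q["confidence"])
# stick ends by pixel
print(ray(s,[[405,267],[553,228]],9).round(1))
plan(437,-137.5,0,96,n=6)
E
```

```text
yellow_block (0.64, 1290, [410.0, -278.0], 'long axis deg', np.float64(139.8), [24.0, 34.0], 'rect', [[411.0, -276.0], [32.0, 32.0], 1.0])
[ 412.2 -276.4    1. ] 0.55
yellow_slab (0.95, 2771, [439.0, 129.0], 'long axis deg', np.float64(27.4), [35.0, 58.0], 'rect', [[441.0, 127.0], [68.0, 40.0], 17.0])
[441.7 134.1  -1. ] 0.68
stick_mid (0.89, 2032, [443.0, 13.0], 'long axis deg', np.float64(108.5), [12.0, 135.0], 'rect', [[443.0, 7.0], [19.0, 131.0], 17.0])
[449.   17.1   8.7] 0.81
clip_seat (0.91, 3007, [603.0, -14.0], 'long axis deg', np.float64(5.4), [44.0, 79.0], 'rect', [[602.0, -10.0], [53.0, 96.0], 75.0])
[ 6.01e+02 -4.00e-01  3.50e+01] 0.56
[[465.6 -49.4   9. ]
 [425.6  67.6   9. ]]
n=6 lin=[-0.0011,-0.0029,0.0276] roll=-0.52  (D=[   8.   -16.7 -165.8], phi 92.9 -> 96.0)
```

```bash
python3 -m crank '[{"fingers":-1,"linear":[-0.002,-0.005,0.03],"roll":-1},{"fingers":-1,"linear":[-0.002,-0.005,0.035],"roll":-1},{"fingers":-1,"linear":[-0.002,-0.005,0.035],"roll":-1},{"fingers":-1,"linear":[-0.001,-0.003,0.035],"roll":0},{"fingers":-0.5,"linear":[0,0,0.02],"roll":0},{"fingers":-0.3,"linear":[0,0,0],"roll":0},{"fingers":-0.3,"linear":[0,0,0],"roll":0}]'; python3 -c "
from h import *
plan(437,-137.5,0,96,n=1)"
```

```text
t: 10.17
tcp_pos: [436.4, -138.2, 9.9]
ee_rot: [-0.051, 0.999, 0.001, -0.001]
contact_force: [-0.1, -0.6, 1.1]
opening: 0.651
n=1 lin=[-0.0007,0.0006,0.0099] roll=-0.18  (D=[ 0.6  0.7 -9.9], phi 95.8 -> 96.0)
```

```bash
python3 -m crank '[{"fingers":-0.3,"linear":[-0.0007,0.0006,0.006],"roll":0},{"fingers":-0.3,"linear":[0,0,0.0035],"roll":0},{"fingers":-0.1,"linear":[0,0,0],"roll":0},{"fingers":0.1,"linear":[0,0,0],"roll":0},{"fingers":1,"linear":[0,0,0],"roll":0},{"fingers":1,"linear":[0,0,0],"roll":0},{"fingers":1,"linear":[0,0,0],"roll":0},{"fingers":1,"linear":[0,0,0],"roll":0}]'
```

```text
t: 10.83
tcp_pos: [439.0, -138.3, 2.8]
ee_rot: [-0.051, 0.999, -0.0, 0.001]
contact_force: [-2.3, 1.3, 7.3]
opening: 0.47
```

```bash
python3 -m crank '[{"fingers":1,"linear":[0,0,-0.01],"roll":0},{"fingers":1,"linear":[0,0,-0.03],"roll":0},{"fingers":1,"linear":[0,0,-0.035],"roll":0},{"fingers":1,"linear":[0,0,-0.035],"roll":0}]'; python3 look.py pink_slab 4 w5;  python3 -c "
from h import *
plan(603,225,112,6.8,n=13)"
```

```text
t: 11.17
tcp_pos: [436.9, -137.5, 112.2]
ee_rot: [-0.051, 0.999, 0.0, -0.001]
contact_force: [1.8, -0.9, -0.5]
opening: 0.472
pose [ 436.9 -137.5  112.2] 95.8 11.1667
4.0 (0.84, 11269, [493.0, -134.0], 'long axis deg', np.float64(4.0), [67.0, 98.0], 'rect', [[493.0, -132.0], [116.0, 74.0], 7.0])
place [ 434.3 -140.2  109.6] 0.84
n=13 lin=[0.0066,0.0333,0.0003] roll=6.85  (D=[162.7 364.   -3.6], phi 95.8 -> 6.8)
```

View pics/w5.png

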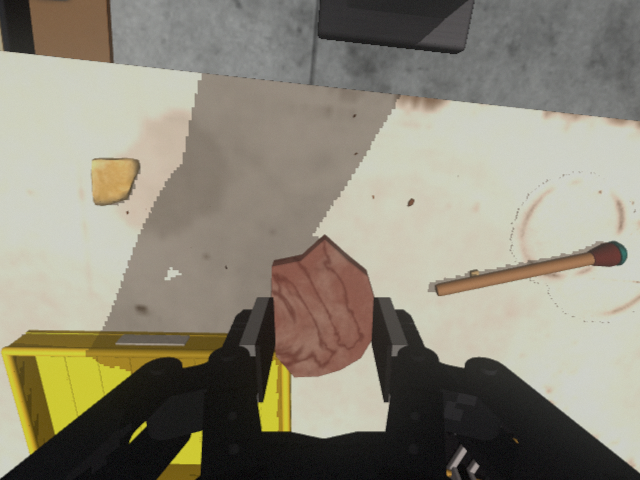

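The slab is held level between the pads at (322,310). Carrying it to the red tray.

```bash
python3 -m crank '[{"fingers":1,"linear":[0.0066,0.0333,0],"roll":6.85},{"fingers":1,"linear":[0.0066,0.0333,0],"roll":6.85},{"fingers":1,"linear":[0.0066,0.0333,0],"roll":6.85},{"fingers":1,"linear":[0.0066,0.0333,0],"roll":6.85},{"fingers":1,"linear":[0.0066,0.0333,0],"roll":6.85},{"fingers":1,"linear":[0.0066,0.0333,0],"roll":6.85},{"fingers":1,"linear":[0.0066,0.0333,0],"roll":6.85},{"fingers":1,"linear":[0.0066,0.0333,0],"roll":6.85},{"fingers":1,"linear":[0.0066,0.0333,0],"roll":6.85},{"fingers":1,"linear":[0.0066,0.0333,0],"roll":6.85},{"fingers":1,"linear":[0.0066,0.0333,0],"roll":6.85},{"fingers":1,"linear":[0.0066,0.0333,0],"roll":6.85}]';python3 -m crank '[{"fingers":1,"linear":[0.0066,0.0333,0],"roll":6.85},{"fingers":1,"linear":[0,0,0],"roll":0},{"fingers":1,"linear":[0,0,0],"roll":0}]'; python3 -c "
from h import *
plan(604,225,15,6.8,n=4)"
```

```text
t: 12.32
tcp_pos: [559.1, 207.1, 109.1]
ee_rot: [0.603, 0.798, -0.001, -0.001]
contact_force: [-0.1, -0.0, -0.5]
opening: 0.471
t: 12.57
tcp_pos: [589.7, 221.3, 108.8]
ee_rot: [0.647, 0.762, -0.002, -0.001]
contact_force: [0.1, -0.3, -1.1]
opening: 0.473
n=4 lin=[0.0004,0.0037,0.0235] roll=0.64  (D=[ 14.3   3.7 -93.8], phi 9.3 -> 6.8)
```

```bash
python3 -m crank '[{"fingers":1,"linear":[0.0005,0.005,0.03],"roll":0.9},{"fingers":1,"linear":[0.0005,0.005,0.03],"roll":0.9},{"fingers":1,"linear":[0.0005,0.005,0.02],"roll":0.8},{"fingers":1,"linear":[0,0,0.012],"roll":0},{"fingers":1,"linear":[0,0,0.005],"roll":0},{"fingers":1,"linear":[0,0,0],"roll":0}]'; python3 -m crank '[{"fingers":1,"linear":[0,0,0.001],"roll":0},{"fingers":1,"linear":[0,0,0.001],"roll":0},{"fingers":1,"linear":[0,0,0],"roll":0}]'; python3 -m crank '[{"fingers":1,"linear":[0,0,0.001],"roll":0},{"fingers":1,"linear":[0,0,0.001],"roll":0},{"fingers":1,"linear":[0,0,0],"roll":0}]'
```

```text
t: 13.07
tcp_pos: [602.8, 223.9, 12.7]
ee_rot: [0.665, 0.747, -0.001, -0.001]
contact_force: [-0.3, 0.2, -0.3]
opening: 0.472
t: 13.32
tcp_pos: [605.6, 225.0, 13.9]
ee_rot: [0.665, 0.747, 0.001, 0.001]
contact_force: [0.3, -0.4, -0.9]
opening: 0.47
t: 13.57
tcp_pos: [604.8, 224.8, 10.5]
ee_rot: [0.665, 0.747, 0.0, 0.0]
contact_force: [-0.5, -0.3, -0.5]
opening: 0.468
```

```bash
for i in 1 2; do :; done; python3 -m crank '[{"fingers":1,"linear":[0,0,0.001],"roll":0},{"fingers":1,"linear":[0,0,0.001],"roll":0},{"fingers":1,"linear":[0,0,0],"roll":0},{"fingers":1,"linear":[0,0,0],"roll":0}]'; python3 -m crank '[{"fingers":1,"linear":[0,0,0.001],"roll":0},{"fingers":1,"linear":[0,0,0],"roll":0},{"fingers":1,"linear":[0,0,0],"roll":0}]'; python3 -m crank '[{"fingers":1,"linear":[0,0,0.001],"roll":0},{"fingers":1,"linear":[0,0,0],"roll":0},{"fingers":1,"linear":[0,0,0],"roll":0}]'
```

```text
t: 13.9
tcp_pos: [604.6, 224.7, 8.0]
ee_rot: [0.665, 0.747, -0.0, -0.0]
contact_force: [0.3, 0.1, -0.4]
opening: 0.473
t: 14.15
tcp_pos: [604.7, 224.7, 7.1]
ee_rot: [0.665, 0.747, -0.0, -0.0]
contact_force: [0.3, -0.1, -1.2]
opening: 0.472
t: 14.4
tcp_pos: [604.9, 224.8, 6.8]
ee_rot: [0.665, 0.747, 0.0, 0.0]
contact_force: [-2.1, -0.7, 4.0]
opening: 0.471
```

```bash
python3 -m crank '[{"fingers":0.02,"linear":[0,0,0],"roll":0},{"fingers":-0.1,"linear":[0,0,0],"roll":0},{"fingers":-0.25,"linear":[0,0,0],"roll":0},{"fingers":-0.4,"linear":[0,0,0],"roll":0},{"fingers":-0.4,"linear":[0,0,0],"roll":0},{"fingers":-0.4,"linear":[0,0,-0.02],"roll":0},{"fingers":-0.4,"linear":[0,0,-0.035],"roll":0},{"fingers":-0.4,"linear":[0,0,-0.035],"roll":0},{"fingers":-0.4,"linear":[0,0,-0.035],"roll":0},{"fingers":-1,"linear":[0,0,-0.035],"roll":0}]'; python3 -c "
from h import *
plan(440,132,165,-55)"
```

```text
t: 15.23
tcp_pos: [604.4, 224.6, 167.6]
ee_rot: [0.665, 0.747, -0.0, -0.0]
contact_force: [1.0, 0.5, 0.0]
opening: 0.821
n=9 lin=[-0.0169,-0.0141,0.0003] roll=6.85  (D=[-164.4  -92.6   -2.6], phi 6.6 -> -55.0)
```

```bash
python3 -m crank '[{"fingers":-1,"linear":[-0.0169,-0.0141,0],"roll":6.85},{"fingers":-1,"linear":[-0.0169,-0.0141,0],"roll":6.85},{"fingers":-1,"linear":[-0.0169,-0.0141,0],"roll":6.85},{"fingers":-1,"linear":[-0.0169,-0.0141,0],"roll":6.85},{"fingers":-1,"linear":[-0.0169,-0.0141,0],"roll":6.85},{"fingers":-1,"linear":[-0.0169,-0.0141,0],"roll":6.85},{"fingers":-1,"linear":[-0.0169,-0.0141,0],"roll":6.85},{"fingers":-1,"linear":[-0.0169,-0.0141,0],"roll":6.85},{"fingers":-1,"linear":[-0.0169,-0.0141,0],"roll":6.85},{"fingers":-1,"linear":[0,0,0],"roll":0}]'; python3 look.py yellow_slab 4,8 w6; python3 - <<'E'
from h import *
s=bot.snapshot("top")
for t in ["pink_rough","pink_slab","red_tray"]:
  for q in bot.place_of(t,s)[:2]: print(t,np.round(q["location"],1),q["confidence"])
cv2.imwrite("pics/t6.png",cv2.resize(s["image"][150:300,130:330],None,fx=4,fy=4))
E
```

```text
t: 16.07
tcp_pos: [437.3, 131.8, 165.4]
ee_rot: [0.954, 0.299, -0.001, -0.0]
contact_force: [1.2, 0.1, -1.2]
opening: 1.003
pose [437.3 131.8 165.4] -55.2 16.0667
4.0 (0.89, 3104, [441.0, 135.0], 'long axis deg', np.float64(31.5), [39.0, 53.0], 'rect', [[440.0, 134.0], [56.0, 48.0], 59.0])
8.0 (0.89, 3104, [442.0, 135.0], 'long axis deg', np.float64(31.5), [38.0, 53.0], 'rect', [[441.0, 135.0], [55.0, 47.0], 59.0])
place [442.3 131.7  -2.5] 0.87
pink_rough [594.3 312.8   6.8] 0.75
pink_slab [604.8 226.3   6.2] 0.7
red_tray [604.6 270.8   2.6] 0.64
```

View pics/w6.png

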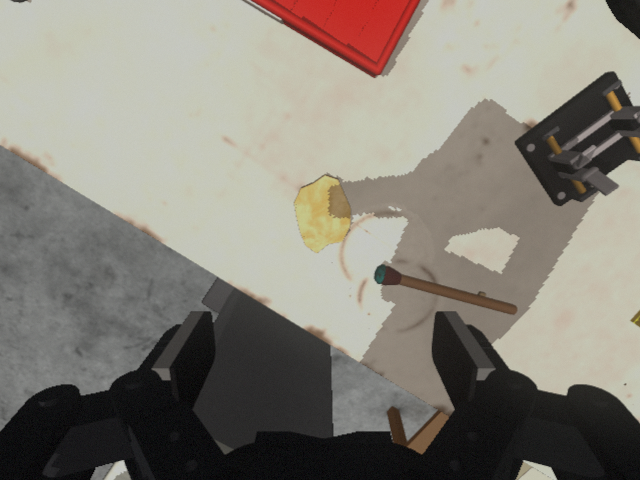

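View pics/t6.png

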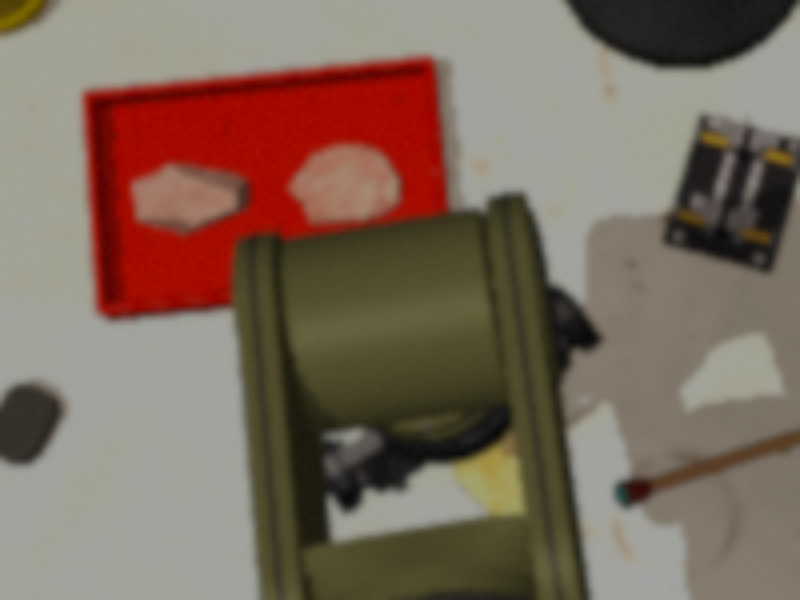

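```bash
python3 - <<'E'
from h import *
s=bot.snapshot("wrist")
q=bot.outline_of("yellow_slab",s)[0]["region"]
ys,xs=np.nonzero(q)
P=ray(s,np.c_[xs,ys],5)[:,:2]
for a in range(0,90,6):
    u=np.array([np.cos(np.deg2rad(a)),np.sin(np.deg2rad(a))]);v=np.array([-u[1],u[0]])
    A=P@u;B=P@v
    print(a,"L",round(np.ptp(A),1),"W",round(np.ptp(B),1),"c",((A.max()+A.min())/2*u+(B.max()+B.min())/2*v).round(1))
y0,y1,x0,x1=ys.min()-8,ys.max()+8,xs.min()-8,xs.max()+8
im=s["image"].copy(); c,_=cv2.findContours(q.astype(np.uint8),0,1); cv2.drawContours(im,c,-1,(255,0,0),1)
cv2.imwrite("pics/w6c.png",cv2.resize(im[y0:y1,x0:x1],None,fx=5,fy=5))
E
```

```text
0 L 61.2 W 53.2 c [440.4 134. ]
6 L 63.0 W 51.3 c [440.2 133.9]
12 L 64.3 W 49.9 c [440. 134.]
18 L 65.2 W 49.4 c [439.8 133.8]
24 L 65.9 W 48.5 c [440.  133.9]
30 L 66.0 W 47.0 c [440.2 134. ]
36 L 65.4 W 45.9 c [440.5 133.8]
42 L 64.3 W 45.2 c [441.  133.3]
48 L 62.5 W 45.1 c [441.2 133.3]
54 L 60.0 W 45.9 c [440.8 133.8]
60 L 56.9 W 47.6 c [440.1 134.4]
66 L 56.3 W 51.2 c [440.  134.1]
72 L 56.2 W 54.5 c [440.1 134. ]
78 L 55.6 W 57.1 c [440.3 134. ]
84 L 54.5 W 59.4 c [440.4 134. ]
```

View pics/w6c.png

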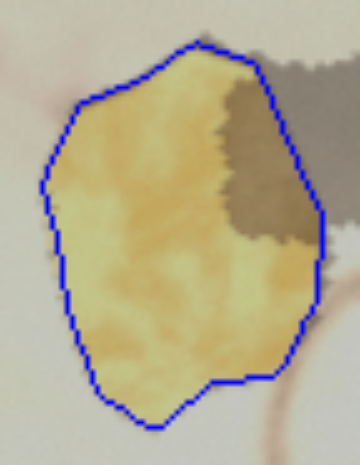

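Rectangle fit: long axis about 30–38°, centre (440,134). The stick head (385,272) is clear of the right finger.

```bash
python3 -c "
from h import *
plan(440.5,134,8,-53,n=5)"
```

```text
n=5 lin=[0.0002,-0.0003,0.0316] roll=-0.40  (D=[  -0.2    2.  -158.2], phi -55.0 -> -53.0)
```

```bash
python3 -m crank '[{"fingers":-0.7,"linear":[0.0002,-0.0003,0.033],"roll":-0.4},{"fingers":-0.6,"linear":[0.0002,-0.0003,0.036],"roll":-0.4},{"fingers":-0.5,"linear":[0.0002,-0.0003,0.036],"roll":-0.4},{"fingers":-0.5,"linear":[0.0002,-0.0003,0.036],"roll":-0.4},{"fingers":-0.5,"linear":[0.0002,-0.0003,0.015],"roll":-0.4},{"fingers":-0.5,"linear":[0,0,0.0],"roll":0},{"fingers":-0.5,"linear":[0,0,0],"roll":0}]'; python3 -c "
from h import *
plan(440.5,134,0,-53,n=1)"
```

```text
t: 17.15
tcp_pos: [439.7, 133.7, 9.5]
ee_rot: [0.948, 0.317, -0.001, -0.0]
contact_force: [0.5, 0.1, 0.2]
opening: 0.753
n=1 lin=[0.0008,0.0003,0.0095] roll=-0.00  (D=[ 0.8  0.3 -9.5], phi -53.0 -> -53.0)
```

```bash
python3 -m crank '[{"fingers":-0.5,"linear":[0.0008,0.0003,0.006],"roll":0},{"fingers":-0.4,"linear":[0,0,0.0035],"roll":0},{"fingers":-0.2,"linear":[0,0,0],"roll":0},{"fingers":0,"linear":[0,0,0],"roll":0},{"fingers":1,"linear":[0,0,0],"roll":0},{"fingers":1,"linear":[0,0,0],"roll":0},{"fingers":1,"linear":[0,0,0],"roll":0}]';python3 -m crank '[{"fingers":1,"linear":[0,0,-0.01],"roll":0},{"fingers":1,"linear":[0,0,-0.03],"roll":0},{"fingers":1,"linear":[0,0,-0.035],"roll":0},{"fingers":1,"linear":[0,0,-0.035],"roll":0},{"fingers":1,"linear":[0,0,0],"roll":0}]'; python3 look.py yellow_slab 100 w7; python3 -c "
from h import *
plan(592,-203,112,5,n=12)
plan(592,-203,112,5,n=12,base=[440,134,112,-52])"
```

```text
t: 17.73
tcp_pos: [442.2, 134.2, 2.4]
ee_rot: [0.948, 0.317, 0.001, 0.0]
contact_force: [-1.8, -0.9, 6.1]
opening: 0.483
t: 18.15
tcp_pos: [446.2, 135.1, 119.6]
ee_rot: [0.948, 0.317, 0.007, 0.001]
contact_force: [0.9, 0.7, -0.1]
opening: 0.487
pose [446.2 135.1 119.6] -53.0 18.15
100.0 (0.63, 11462, [437.0, 128.0], 'long axis deg', np.float64(32.3), [44.0, 64.0], 'rect', [[435.0, 127.0], [69.0, 54.0], 57.0])
place [445.6 133.  117.2] 0.91
n=12 lin=[-0.0204,0.0248,-0.0001] roll=-4.83  (D=[ 150.9 -337.1    0.6], phi -53.0 -> 5.0)
n=12 lin=[-0.0206,0.0246,-0.0000] roll=-4.75  (D=[ 152. -337.    0.], phi -52.0 -> 5.0)
```

View pics/w7.png

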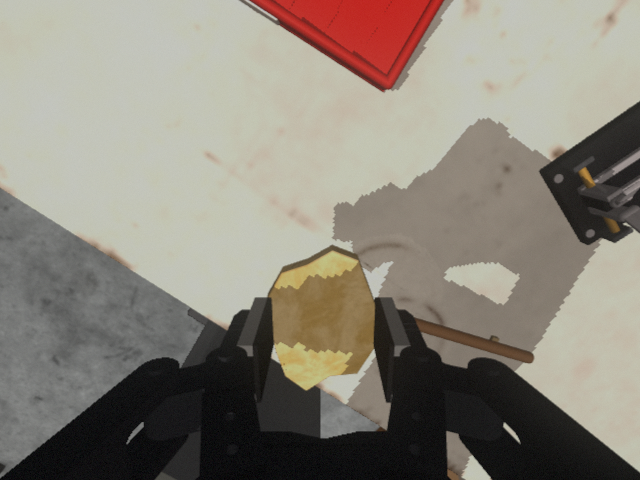

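The yellow slab is held at (322,320). Moving to the yellow tray.

```bash
python3 -m crank '[{"fingers":1,"linear":[-0.0205,0.0245,0],"roll":-4.8},{"fingers":1,"linear":[-0.0205,0.0245,0],"roll":-4.8},{"fingers":1,"linear":[-0.0205,0.0245,0],"roll":-4.8},{"fingers":1,"linear":[-0.0205,0.0245,0],"roll":-4.8},{"fingers":1,"linear":[-0.0205,0.0245,0],"roll":-4.8},{"fingers":1,"linear":[-0.0205,0.0245,0],"roll":-4.8},{"fingers":1,"linear":[-0.0205,0.0245,0],"roll":-4.8},{"fingers":1,"linear":[-0.0205,0.0245,0],"roll":-4.8},{"fingers":1,"linear":[-0.0205,0.0245,0],"roll":-4.8},{"fingers":1,"linear":[-0.0205,0.0245,0],"roll":-4.8},{"fingers":1,"linear":[-0.0205,0.0245,0],"roll":-4.8},{"fingers":1,"linear":[-0.0205,0.0245,0],"roll":-4.8}]';python3 -m crank '[{"fingers":1,"linear":[0,0,0],"roll":0},{"fingers":1,"linear":[0,0,0],"roll":0}]'; python3 look.py yellow_tray 26 w8; python3 -c "
from h import *
plan(587,-203,15,5,n=4)"
```

```text
t: 19.3
tcp_pos: [586.3, -204.0, 107.6]
ee_rot: [0.677, 0.736, -0.001, -0.002]
contact_force: [0.7, 0.8, -0.4]
opening: 0.49
t: 19.47
tcp_pos: [586.6, -203.3, 107.8]
ee_rot: [0.679, 0.734, -0.001, -0.002]
contact_force: [-0.5, 0.0, -2.0]
opening: 0.487
pose [ 586.6 -203.3  107.8] 4.5 19.4667
26.0 (0.64, 34406, [589.0, -215.0], 'long axis deg', np.float64(94.7), [133.0, 208.0], 'rect', [[591.0, -248.0], [132.0, 203.0], 5.0])
n=4 lin=[-0.0003,0.0003,0.0235] roll=-0.10  (D=[  1.1  -1.2 -94.1], phi 4.6 -> 5.0)
```

View pics/w8.png

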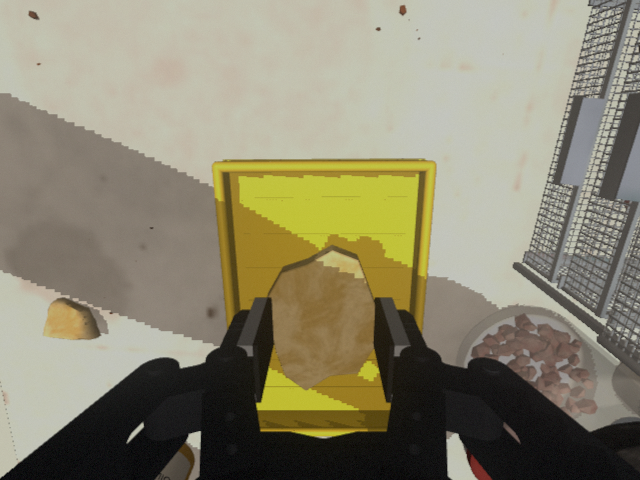

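Tray is centred about the slab: (215..435, 165) rim, slab at (322,315). Lowering.

```bash
python3 -m crank '[{"fingers":1,"linear":[0,0,0.03],"roll":0},{"fingers":1,"linear":[0,0,0.03],"roll":0},{"fingers":1,"linear":[0,0,0.02],"roll":0},{"fingers":1,"linear":[0,0,0.012],"roll":0},{"fingers":1,"linear":[0,0,0.004],"roll":0},{"fingers":1,"linear":[0,0,0.001],"roll":0},{"fingers":1,"linear":[0,0,0.001],"roll":0},{"fingers":1,"linear":[0,0,0],"roll":0}]'; python3 -m crank '[{"fingers":1,"linear":[0,0,0.001],"roll":0},{"fingers":1,"linear":[0,0,0],"roll":0},{"fingers":1,"linear":[0,0,0],"roll":0}]'; python3 -m crank '[{"fingers":1,"linear":[0,0,0.001],"roll":0},{"fingers":1,"linear":[0,0,0],"roll":0},{"fingers":1,"linear":[0,0,0],"roll":0}]'
```

```text
t: 20.28
tcp_pos: [588.6, -203.4, 14.5]
ee_rot: [0.678, 0.735, 0.0, 0.001]
contact_force: [-0.3, 0.5, 0.2]
opening: 0.485
t: 20.53
tcp_pos: [587.9, -203.2, 12.6]
ee_rot: [0.678, 0.735, 0.0, 0.001]
contact_force: [-0.0, -0.2, -1.4]
opening: 0.491
t: 20.78
tcp_pos: [587.4, -203.0, 10.7]
ee_rot: [0.678, 0.735, -0.0, -0.0]
contact_force: [-0.4, -0.4, 0.0]
opening: 0.492
```

```bash
python3 -m crank '[{"fingers":1,"linear":[0,0,0.001],"roll":0},{"fingers":1,"linear":[0,0,0.001],"roll":0},{"fingers":1,"linear":[0,0,0],"roll":0},{"fingers":1,"linear":[0,0,0],"roll":0}]'; python3 -m crank '[{"fingers":1,"linear":[0,0,0.001],"roll":0},{"fingers":1,"linear":[0,0,0],"roll":0},{"fingers":1,"linear":[0,0,0],"roll":0}]'; python3 -m crank '[{"fingers":1,"linear":[0,0,0.001],"roll":0},{"fingers":1,"linear":[0,0,0],"roll":0},{"fingers":1,"linear":[0,0,0],"roll":0}]'
```

```text
t: 21.12
tcp_pos: [587.3, -202.9, 8.5]
ee_rot: [0.678, 0.735, -0.0, -0.0]
contact_force: [-0.9, 0.2, -1.2]
opening: 0.488
t: 21.37
tcp_pos: [587.4, -203.0, 7.7]
ee_rot: [0.678, 0.735, -0.0, -0.0]
contact_force: [0.8, -0.8, -1.2]
opening: 0.487
t: 21.62
tcp_pos: [587.4, -203.0, 6.7]
ee_rot: [0.678, 0.735, -0.0, -0.0]
contact_force: [0.1, -0.6, -0.1]
opening: 0.488
```

```bash
python3 -m crank '[{"fingers":1,"linear":[0,0,0.001],"roll":0},{"fingers":1,"linear":[0,0,0],"roll":0},{"fingers":1,"linear":[0,0,0],"roll":0}]'
```

```text
t: 21.87
tcp_pos: [587.6, -203.1, 6.4]
ee_rot: [0.678, 0.735, 0.0, 0.0]
contact_force: [-1.7, 1.1, 4.9]
opening: 0.485
```

```bash
python3 -m crank '[{"fingers":0,"linear":[0,0,0],"roll":0},{"fingers":-0.15,"linear":[0,0,0],"roll":0},{"fingers":-0.3,"linear":[0,0,0],"roll":0},{"fingers":-0.4,"linear":[0,0,0],"roll":0},{"fingers":-0.4,"linear":[0,0,0],"roll":0},{"fingers":-0.4,"linear":[0,0,-0.02],"roll":0},{"fingers":-0.4,"linear":[0,0,-0.035],"roll":0},{"fingers":-0.4,"linear":[0,0,-0.035],"roll":0},{"fingers":-0.4,"linear":[0,0,-0.035],"roll":0},{"fingers":-1,"linear":[0,0,-0.02],"roll":0}]'; python3 -c "
from h import *
plan(410,-277,145,5)"
```

```text
t: 22.7
tcp_pos: [589.1, -203.8, 155.5]
ee_rot: [0.678, 0.735, 0.001, 0.003]
contact_force: [0.8, -0.5, 0.1]
opening: 0.821
n=6 lin=[-0.0097,-0.0308,0.0018] roll=-0.07  (D=[-179.1  -73.2  -10.5], phi 4.6 -> 5.0)
```

```bash
python3 -m crank '[{"fingers":-1,"linear":[-0.0097,-0.0308,0.002],"roll":0},{"fingers":-1,"linear":[-0.0097,-0.0308,0.002],"roll":0},{"fingers":-1,"linear":[-0.0097,-0.0308,0.002],"roll":0},{"fingers":-1,"linear":[-0.0097,-0.0308,0.002],"roll":0},{"fingers":-1,"linear":[-0.0097,-0.0308,0.002],"roll":0},{"fingers":-1,"linear":[-0.0097,-0.0308,0.002],"roll":0},{"fingers":-1,"linear":[0,0,0],"roll":0},{"fingers":-1,"linear":[0,0,0],"roll":0}]'; python3 look.py yellow_block 10 w9; python3 - <<'E'
from h import *
s=bot.snapshot("wrist")
q=bot.outline_of("yellow_block",s)[0]["region"]
ys,xs=np.nonzero(q)
for z in (0,10):
  P=ray(s,np.c_[xs,ys],z)[:,:2]
  for a in range(0,180,15):
    u=np.array([np.cos(np.deg2rad(a)),np.sin(np.deg2rad(a))]);v=np.array([-u[1],u[0]])
    A=P@u;B=P@v
    print(z,a,"L",round(np.ptp(A),1),"W",round(np.ptp(B),1),"c",((A.max()+A.min())/2*u+(B.max()+B.min())/2*v).round(1))
y0,y1,x0,x1=ys.min()-12,ys.max()+12,xs.min()-12,xs.max()+12
cv2.imwrite("pics/w9c.png",cv2.resize(s["image"][y0:y1,x0:x1],None,fx=6,fy=6))
E
```

```text
t: 23.37
tcp_pos: [406.9, -276.2, 138.6]
ee_rot: [0.679, 0.734, 0.0, 0.0]
contact_force: [0.1, 0.7, 0.5]
opening: 1.0
pose [ 406.9 -276.2  138.6] 4.4 23.3667
10.0 (0.6, 1347, [410.0, -278.0], 'long axis deg', np.float64(142.4), [24.0, 32.0], 'rect', [[412.0, -277.0], [31.0, 30.0], 1.0])
place [ 412.6 -278.5    0.8] 0.75
0 0 L 33.0 W 31.5 c [ 412. -280.]
0 15 L 31.6 W 35.5 c [ 410.  -279.9]
0 30 L 31.8 W 38.9 c [ 409.5 -280.5]
0 45 L 31.2 W 40.8 c [ 409.9 -281.4]
0 60 L 29.2 W 40.2 c [ 410.7 -282. ]
0 75 L 29.1 W 37.9 c [ 411.6 -281.3]
0 90 L 31.5 W 33.0 c [ 412. -280.]
0 105 L 35.5 W 31.6 c [ 410.  -279.9]
0 120 L 38.9 W 31.8 c [ 409.5 -280.5]
0 135 L 40.8 W 31.2 c [ 409.9 -281.4]
0 150 L 40.2 W 29.2 c [ 410.7 -282. ]
0 165 L 37.9 W 29.1 c [ 411.6 -281.3]
10 0 L 31.8 W 30.3 c [ 411.7 -277.1]
10 15 L 30.5 W 34.2 c [ 409.8 -277. ]
10 30 L 30.7 W 37.6 c [ 409.3 -277.5]
10 45 L 30.1 W 39.3 c [ 409.6 -278.4]
10 60 L 28.2 W 38.8 c [ 410.4 -279. ]
10 75 L 28.1 W 36.5 c [ 411.3 -278.3]
10 90 L 30.3 W 31.8 c [ 411.7 -277.1]
10 105 L 34.2 W 30.5 c [ 409.8 -277. ]
10 120 L 37.6 W 30.7 c [ 409.3 -277.5]
10 135 L 39.3 W 30.1 c [ 409.6 -278.4]
10 150 L 38.8 W 28.2 c [ 410.4 -279. ]
10 165 L 36.5 W 28.1 c [ 411.3 -278.3]
```

View pics/w9.png

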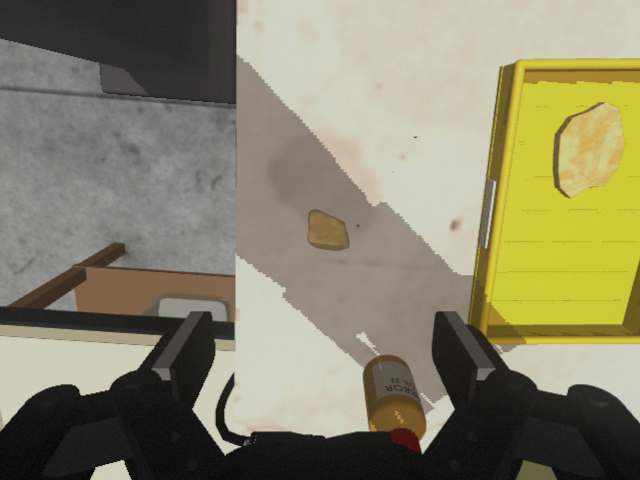

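View pics/w9c.png

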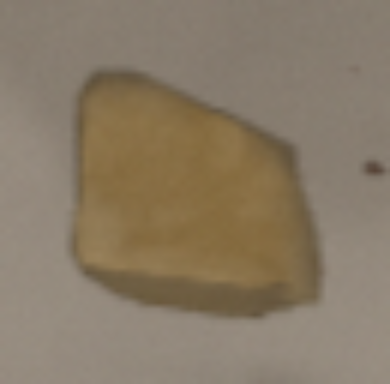

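The block is at (328,230). Its best opposed faces are about 28 mm apart, which puts the jaw axis near 65°. The yellow slab is flat in the tray at (588,150), and the bottle is at (393,400).

```bash
python3 -c "
from h import *
plan(410.7,-279,40,65,n=9)"
```

```text
n=9 lin=[-0.0005,-0.0000,0.0110] roll=-6.70  (D=[  1.8  -3.4 -98.9], phi 4.7 -> 65.0)
```

```bash
python3 -m crank '[{"fingers":-1,"linear":[-0.0005,0,0.011],"roll":-6.7},{"fingers":-1,"linear":[-0.0005,0,0.011],"roll":-6.7},{"fingers":-1,"linear":[-0.0005,0,0.011],"roll":-6.7},{"fingers":-1,"linear":[-0.0005,0,0.011],"roll":-6.7},{"fingers":-1,"linear":[-0.0005,0,0.011],"roll":-6.7},{"fingers":-1,"linear":[-0.0005,0,0.011],"roll":-6.7},{"fingers":-0.5,"linear":[-0.0005,0,0.011],"roll":-6.7},{"fingers":-0.3,"linear":[-0.0005,0,0.011],"roll":-6.7},{"fingers":-0.3,"linear":[-0.0005,0,0.011],"roll":-6.7},{"fingers":-0.3,"linear":[0,0,0.015],"roll":0},{"fingers":-0.3,"linear":[0,0,0.01],"roll":0},{"fingers":-0.3,"linear":[0,0,0],"roll":0}]'; python3 -c "
from h import *
plan(410.7,-279,3,65,n=1)"
```

```text
t: 24.62
tcp_pos: [409.2, -277.9, 12.3]
ee_rot: [0.217, 0.976, 0.001, -0.002]
contact_force: [-0.4, -0.6, -0.6]
opening: 0.649
n=1 lin=[-0.0018,-0.0004,0.0093] roll=-0.06  (D=[ 1.5 -1.1 -9.3], phi 64.9 -> 65.0)
```

```bash
python3 -m crank '[{"fingers":-0.3,"linear":[-0.0018,-0.0004,0.007],"roll":0},{"fingers":-0.1,"linear":[0,0,0.002],"roll":0},{"fingers":0.1,"linear":[0,0,0],"roll":0},{"fingers":0.3,"linear":[0,0,0],"roll":0},{"fingers":1,"linear":[0,0,0],"roll":0},{"fingers":1,"linear":[0,0,0],"roll":0},{"fingers":1,"linear":[0,0,0],"roll":0}]';python3 -m crank '[{"fingers":1,"linear":[0,0,-0.01],"roll":0},{"fingers":1,"linear":[0,0,-0.03],"roll":0},{"fingers":1,"linear":[0,0,-0.035],"roll":0},{"fingers":1,"linear":[0,0,-0.035],"roll":0},{"fingers":1,"linear":[0,0,0],"roll":0}]'; python3 look.py yellow_block 100 w10; python3 -c "
from h import *
plan(594,-295,112,5,n=9)"
```

```text
t: 25.2
tcp_pos: [412.2, -281.1, 6.7]
ee_rot: [0.217, 0.976, -0.0, 0.001]
contact_force: [0.2, 1.2, 3.6]
opening: 0.278
t: 25.62
tcp_pos: [415.3, -283.9, 124.4]
ee_rot: [0.217, 0.976, -0.003, 0.006]
contact_force: [2.2, -0.8, 0.7]
opening: 0.277
pose [ 415.3 -283.9  124.4] 64.9 25.6167
100.0 (0.76, 4033, [426.0, -288.0], 'long axis deg', np.float64(146.6), [26.0, 42.0], 'rect', [[427.0, -289.0], [30.0, 50.0], 68.0])
place [ 419.  -282.1  119.8] 0.6
n=9 lin=[-0.0145,0.0156,0.0004] roll=6.66  (D=[182.6 -14.4  -4. ], phi 64.9 -> 5.0)
```

View pics/w10.png

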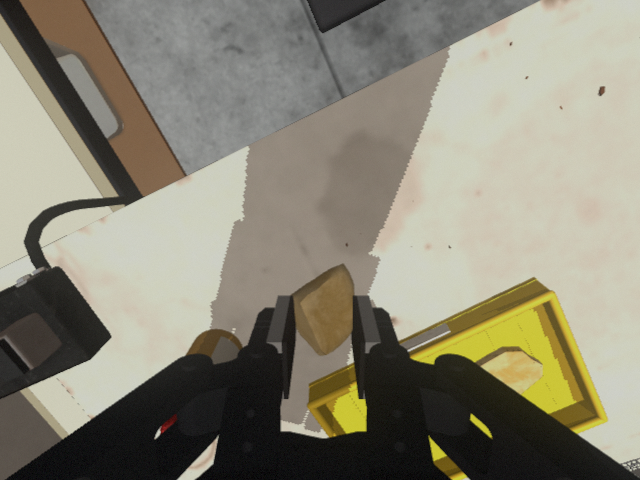

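```bash
python3 -m crank '[{"fingers":1,"linear":[-0.0145,0.0156,0],"roll":6.66},{"fingers":1,"linear":[-0.0145,0.0156,0],"roll":6.66},{"fingers":1,"linear":[-0.0145,0.0156,0],"roll":6.66},{"fingers":1,"linear":[-0.0145,0.0156,0],"roll":6.66},{"fingers":1,"linear":[-0.0145,0.0156,0],"roll":6.66},{"fingers":1,"linear":[-0.0145,0.0156,0],"roll":6.66},{"fingers":1,"linear":[-0.0145,0.0156,0],"roll":6.66},{"fingers":1,"linear":[-0.0145,0.0156,0],"roll":6.66},{"fingers":1,"linear":[-0.0145,0.0156,0],"roll":6.66},{"fingers":1,"linear":[0,0,0],"roll":0},{"fingers":1,"linear":[0,0,0],"roll":0}]'; python3 -c "
from h import *
plan(595,-292,17,5,n=4)"
```

```text
t: 26.68
tcp_pos: [593.2, -294.9, 112.8]
ee_rot: [0.675, 0.737, -0.001, -0.002]
contact_force: [-0.3, 0.3, -0.4]
opening: 0.278
n=4 lin=[0.0007,0.0005,0.0239] roll=0.01  (D=[  1.8   2.9 -95.8], phi 5.0 -> 5.0)
```

```bash
python3 -m crank '[{"fingers":1,"linear":[0,0,0.03],"roll":0},{"fingers":1,"linear":[0,0,0.03],"roll":0},{"fingers":1,"linear":[0,0,0.02],"roll":0},{"fingers":1,"linear":[0,0,0.012],"roll":0},{"fingers":1,"linear":[0,0,0.004],"roll":0},{"fingers":1,"linear":[0,0,0.002],"roll":0},{"fingers":1,"linear":[0,0,0.001],"roll":0},{"fingers":1,"linear":[0,0,0],"roll":0},{"fingers":1,"linear":[0,0,0],"roll":0}]'; python3 -m crank '[{"fingers":1,"linear":[0,0,0.001],"roll":0},{"fingers":1,"linear":[0,0,0.001],"roll":0},{"fingers":1,"linear":[0,0,0],"roll":0}]'; python3 -m crank '[{"fingers":1,"linear":[0,0,0.001],"roll":0},{"fingers":1,"linear":[0,0,0],"roll":0},{"fingers":1,"linear":[0,0,0],"roll":0}]'
```

```text
t: 27.43
tcp_pos: [595.2, -296.1, 18.6]
ee_rot: [0.676, 0.737, 0.0, 0.001]
contact_force: [0.4, 0.1, 0.3]
opening: 0.28
t: 27.68
tcp_pos: [594.3, -295.6, 15.1]
ee_rot: [0.676, 0.737, 0.0, 0.0]
contact_force: [0.1, 0.4, -0.4]
opening: 0.274
t: 27.93
tcp_pos: [594.0, -295.4, 13.6]
ee_rot: [0.676, 0.737, -0.0, -0.0]
contact_force: [-0.6, -0.7, -0.2]
opening: 0.276
```

```bash
python3 -m crank '[{"fingers":1,"linear":[0,0,0.001],"roll":0},{"fingers":1,"linear":[0,0,0.001],"roll":0},{"fingers":1,"linear":[0,0,0.001],"roll":0},{"fingers":1,"linear":[0,0,0],"roll":0},{"fingers":1,"linear":[0,0,0],"roll":0}]'; python3 -m crank '[{"fingers":1,"linear":[0,0,0.001],"roll":0},{"fingers":1,"linear":[0,0,0],"roll":0},{"fingers":1,"linear":[0,0,0],"roll":0}]'; python3 -m crank '[{"fingers":1,"linear":[0,0,0.001],"roll":0},{"fingers":1,"linear":[0,0,0],"roll":0},{"fingers":1,"linear":[0,0,0],"roll":0}]'; python3 -m crank '[{"fingers":1,"linear":[0,0,0.001],"roll":0},{"fingers":1,"linear":[0,0,0],"roll":0},{"fingers":1,"linear":[0,0,0],"roll":0}]'
```

```text
t: 28.35
tcp_pos: [594.2, -295.5, 10.7]
ee_rot: [0.676, 0.737, 0.0, 0.0]
contact_force: [-0.2, 0.1, -0.6]
opening: 0.279
t: 28.6
tcp_pos: [594.3, -295.6, 10.7]
ee_rot: [0.676, 0.737, -0.0, 0.0]
contact_force: [-1.7, 2.0, 5.6]
opening: 0.278
t: 28.85
tcp_pos: [594.4, -295.6, 10.6]
ee_rot: [0.676, 0.737, -0.0, -0.0]
contact_force: [-4.9, 2.7, 9.0]
opening: 0.28
t: 29.1
tcp_pos: [594.4, -295.6, 10.5]
ee_rot: [0.676, 0.737, -0.0, -0.0]
contact_force: [-5.9, 4.0, 13.8]
opening: 0.278
```

```bash
python3 -m crank '[{"fingers":1,"linear":[0,0,-0.0015],"roll":0},{"fingers":1,"linear":[0,0,0],"roll":0},{"fingers":0.42,"linear":[0,0,0],"roll":0},{"fingers":0.3,"linear":[0,0,0],"roll":0},{"fingers":0.15,"linear":[0,0,0],"roll":0},{"fingers":0,"linear":[0,0,0],"roll":0},{"fingers":0,"linear":[0,0,-0.02],"roll":0},{"fingers":0,"linear":[0,0,-0.035],"roll":0},{"fingers":-0.3,"linear":[0,0,-0.035],"roll":0},{"fingers":-1,"linear":[0,0,-0.035],"roll":0},{"fingers":-1,"linear":[0,0,-0.035],"roll":0},{"fingers":-1,"linear":[0,0,0],"roll":0}]'; python3 look.py yellow_block 15 w11
```

```text
t: 30.1
tcp_pos: [598.1, -297.8, 178.9]
ee_rot: [0.676, 0.737, 0.001, 0.007]
contact_force: [1.3, -0.8, 1.6]
opening: 1.004
pose [ 598.1 -297.8  178.9] 5.0 30.1
15.0 (0.96, 1167, [596.0, -293.0], 'long axis deg', np.float64(81.8), [24.0, 33.0], 'rect', [[597.0, -293.0], [33.0, 31.0], 37.0])
place [ 596.5 -291.1    5.4] 0.78
```

View pics/w11.png

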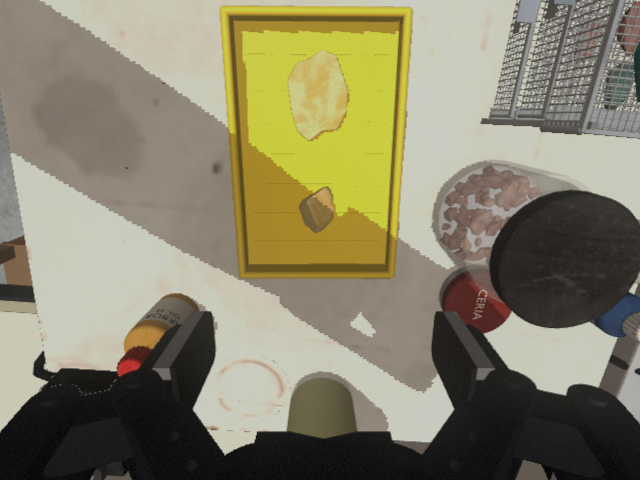

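Both yellow stones are in the tray: slab (318,95), block (317,210). Zooming to check the block lies flat, then the stick.

```bash
python3 - <<'E'
import pickle,cv2
s=pickle.load(open("w11.pkl","rb"))
cv2.imwrite("pics/w11c.png",cv2.resize(s["image"][170:250,270:370],None,fx=7,fy=7,interpolation=cv2.INTER_CUBIC))
from h import *
plan(445,10,150,18.5)
plan(440,10,150,18.5,n=12)
E
```

```text
n=9 lin=[0.0366,-0.0098,0.0021] roll=-1.50  (D=[-149.2  305.5  -19.2], phi 5.0 -> 18.5)
n=12 lin=[0.0275,-0.0077,0.0016] roll=-1.13  (D=[-154.2  305.5  -19.2], phi 5.0 -> 18.5)
```

View pics/w11c.png

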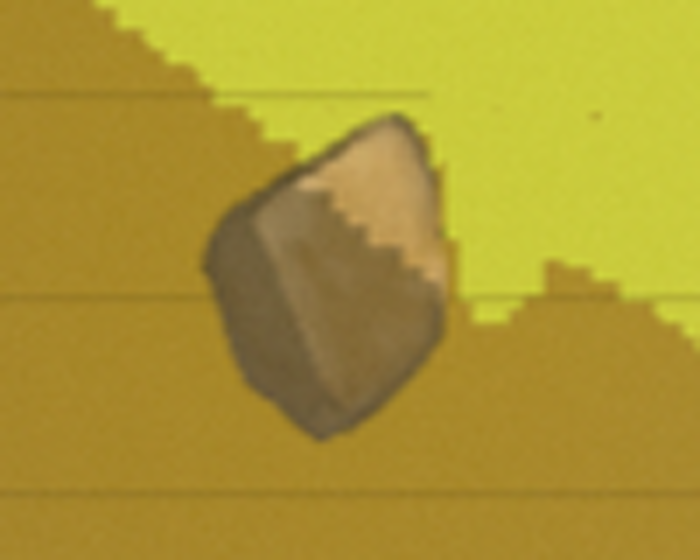

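```bash
python3 - <<'E'
from h import *
s=bot.snapshot("side"); p=proj(s,[[596,-293,10]])[0]; print(p)
u,v=int(p[0]),int(p[1]); cv2.imwrite("pics/s12.png",cv2.resize(s["image"][v-45:v+45,u-60:u+60],None,fx=6,fy=6,interpolation=cv2.INTER_CUBIC))
s=bot.snapshot("top"); p=proj(s,[[596,-293,10]])[0]; print(p)
u,v=int(p[0]),int(p[1]); cv2.imwrite("pics/t12.png",cv2.resize(s["image"][v-45:v+45,u-60:u+60],None,fx=6,fy=6,interpolation=cv2.INTER_CUBIC))
E
```

```text
[424.85031017 317.99849704]
[440.79241607 201.23577882]
```

View pics/s12.png

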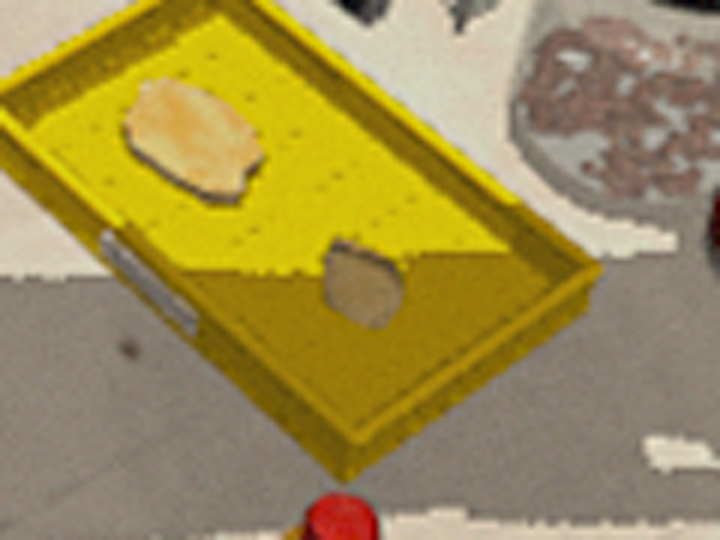

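View pics/t12.png

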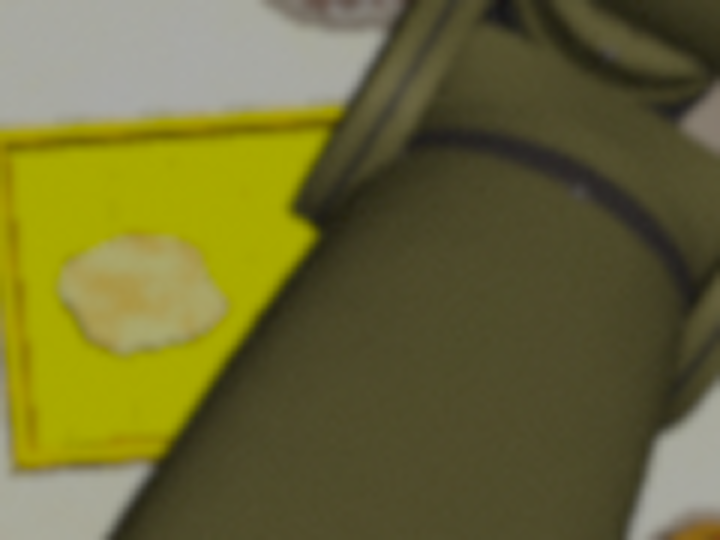

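The block's top-face edges (20/22/19/26 mm) match its original upright ones turned 60°, so it lies flat. On the way to the stick I'll stop to look down on the holder.

```bash
python3 -c "
from h import *
plan(560,-75,180,18.7)"
```

```text
n=6 lin=[0.0371,0.0014,-0.0022] roll=-2.29  (D=[-33.1 219.9  13.2], phi 5.0 -> 18.7)
```

```bash
python3 -m crank '[{"fingers":-1,"linear":[0.0371,0.0014,-0.0022],"roll":-2.29},{"fingers":-1,"linear":[0.0371,0.0014,-0.0022],"roll":-2.29},{"fingers":-1,"linear":[0.0371,0.0014,-0.0022],"roll":-2.29},{"fingers":-1,"linear":[0.0371,0.0014,-0.0022],"roll":-2.29},{"fingers":-1,"linear":[0.0371,0.0014,-0.0022],"roll":-2.29},{"fingers":-1,"linear":[0.0371,0.0014,-0.0022],"roll":-2.29},{"fingers":-1,"linear":[0,0,0],"roll":0},{"fingers":-1,"linear":[0,0,0],"roll":0},{"fingers":-1,"linear":[0,0,0],"roll":0}]';  python3 look.py clip_seat 0 w13; python3 - <<'E'
from h import *
s=bot.snapshot("wrist")
for o in rect(s,"stick_mid",9): print(o)
for q in bot.place_of("stick_mid",s)[:2]: print("place",np.round(q["location"],1),q["confidence"])
E
```

```text
t: 31.1
tcp_pos: [560.6, -75.7, 180.9]
ee_rot: [0.583, 0.813, -0.001, -0.001]
contact_force: [1.6, 0.5, -1.2]
opening: 1.002
pose [560.6 -75.7 180.9] 18.7 31.1
0.0 (0.62, 8467, [604.0, 3.0], 'long axis deg', np.float64(163.4), [67.0, 83.0], 'rect', [[606.0, 2.0], [68.0, 87.0], 74.0])
place [601.2   3.8  34.3] 0.88
(0.83, 1973, [449.0, -0.0], 'long axis deg', np.float64(109.0), [10.0, 108.0], 'rect', [[450.0, -2.0], [13.0, 108.0], 19.0])
(0.35, 674, [596.0, -292.0], 'long axis deg', np.float64(86.3), [26.0, 33.0], 'rect', [[595.0, -292.0], [29.0, 36.0], 16.0])
place [448.   14.7  11.2] 0.63
```

View pics/w13.png

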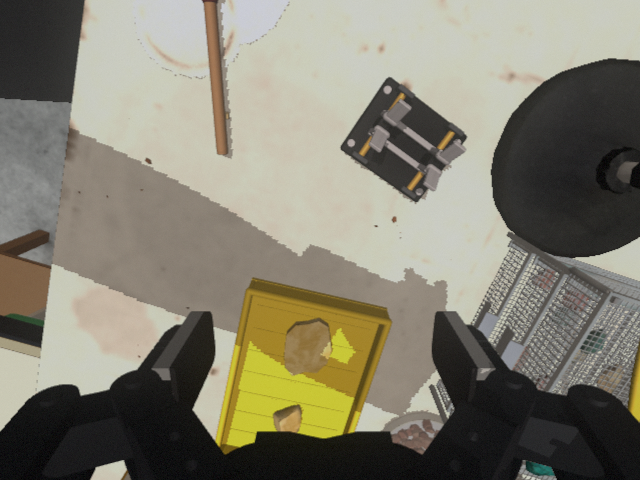

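The holder is at (405,140), with base corners near (392,78), (467,132), (417,201) and (342,147). The stick's plain end is at (224,155), and both yellow stones lie flat in the tray.

```bash
python3 - <<'E'
import pickle
from h import *
s=pickle.load(open("w13.pkl","rb"))
im=s["image"][60:220,320:490]
cv2.imwrite("pics/w13c.png",cv2.resize(im,None,fx=3.7,fy=3.7,interpolation=cv2.INTER_CUBIC))
C=ray(s,[[392,78],[467,132],[417,201],[342,147]],10); print(C.round(1),C.mean(0).round(1))
for i in range(4):
    d=C[(i+1)%4]-C[i]; print(np.linalg.norm(d).round(1),np.degrees(np.arctan2(d[1],d[0])).round(1)%180)
# jaws predicted at clip hypothesis
def chk(c,a):
    u=np.array([np.cos(np.deg2rad(a)),np.sin(np.deg2rad(a)),0]);v=np.array([u[1],-u[0],0])
    return np.array([[c[0],c[1],0]+u*y+v*x+np.array([0,0,58]) for y in (-24,24) for x in (-13,13)])
print(proj(s,chk((601,3),-16.3)).round(0))
E
```

```text
[[575.8  42.9  10. ]
 [647.   25.2  10. ]
 [631.3 -39.   10. ]
 [556.9 -17.6  10. ]] [602.8   2.9  10. ]
73.4 166.0
66.1 76.2
77.5 164.0
63.4 72.6
[[401. 106.]
 [377. 139.]
 [456. 149.]
 [431. 180.]]
```

View pics/w13c.png

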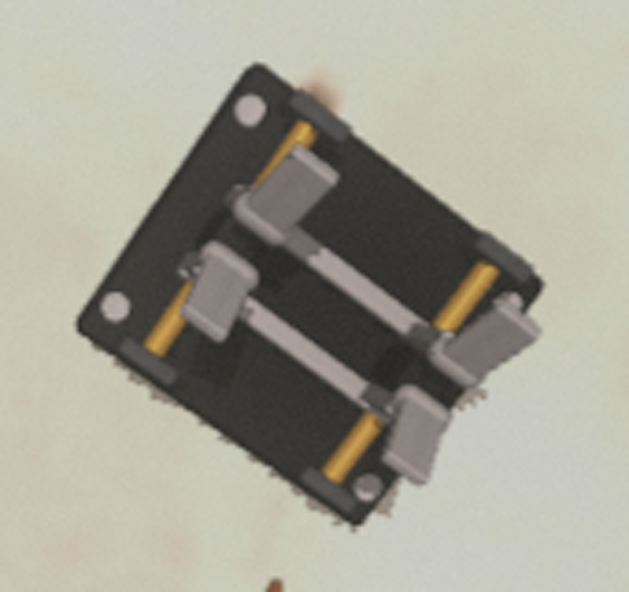

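```bash
python3 - <<'E'
import pickle
from h import *
s=pickle.load(open("w13.pkl","rb"))
q=np.array([[260,248],[465,393],[320,165],[200,332],[527,318],[403,468]])/3.7+[320,60]
for z in (54,58):
    P=ray(s,q,z); print(P.round(1)[:,:2].tolist(),P[:2].mean(0).round(1),np.degrees(np.arctan2(*(P[1]-P[0])[[1,0]])).round(1),np.linalg.norm(P[0]-P[1]).round(1), np.linalg.norm(P[2]-P[3]).round(1))
# base lower/upper edges fitted: corners in crop
q=np.array([[258,60],[545,285],[360,527],[77,325]])/3.7+[320,60]
C=ray(s,q,10); print(C.round(1)[:,:2].tolist(),C.mean(0).round(1))
plan(443.5,15,150,18.7)
E
```

```text
[[580.6, 7.7], [627.2, -4.3], [585.5, 24.5], [575.6, -9.9], [632.5, 12.0], [621.9, -21.2]] [603.9   1.7  54. ] -14.5 48.2 35.9
[[580.0, 7.6], [625.9, -4.3], [584.8, 24.2], [575.0, -9.8], [631.0, 11.8], [620.6, -20.9]] [602.9   1.6  58. ] -14.5 47.4 35.3
[[573.7, 43.5], [648.9, 21.8], [632.1, -40.0], [556.2, -18.5]] [602.7   1.7  10. ]
n=5 lin=[0.0249,-0.0165,0.0064] roll=-0.02  (D=[-117.8   91.6  -32.1], phi 18.6 -> 18.7)
```

```bash
python3 -m crank '[{"fingers":-1,"linear":[0.0249,-0.0165,0.0064],"roll":0},{"fingers":-1,"linear":[0.0249,-0.0165,0.0064],"roll":0},{"fingers":-1,"linear":[0.0249,-0.0165,0.0064],"roll":0},{"fingers":-1,"linear":[0.0249,-0.0165,0.0064],"roll":0},{"fingers":-1,"linear":[0.0249,-0.0165,0.0064],"roll":0},{"fingers":-1,"linear":[0,0,0],"roll":0},{"fingers":-1,"linear":[0,0,0],"roll":0},{"fingers":-1,"linear":[0,0,0],"roll":0}]';  python3 look.py stick_mid 9 w14
```

```text
t: 32.07
tcp_pos: [444.1, 15.3, 151.2]
ee_rot: [0.583, 0.812, 0.0, 0.001]
contact_force: [0.1, -0.5, 0.1]
opening: 1.001
pose [444.1  15.3 151.2] 18.7 32.0667
9.0 (0.68, 2006, [443.0, 16.0], 'long axis deg', np.float64(109.0), [11.0, 132.0], 'rect', [[446.0, 7.0], [16.0, 129.0], 18.0])
place [449.3  13.5  12.2] 0.68
```

View pics/w14.png

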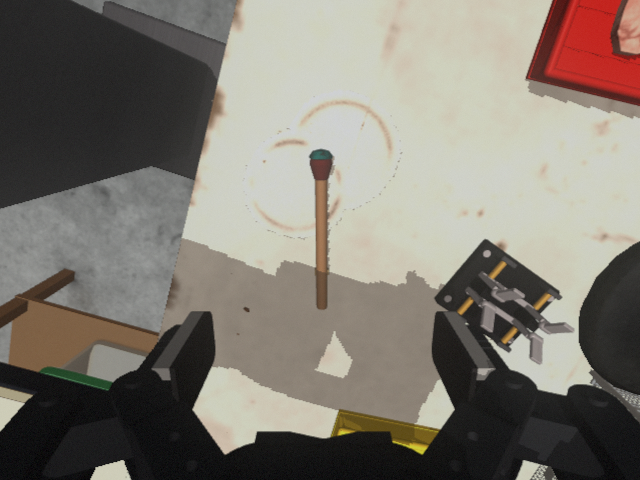

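The stick runs straight up the image: head tip (321,149), head/shaft joint (321,180), plain end (322,310).

```bash
python3 - <<'E'
import pickle
from h import *
s=pickle.load(open("w14.pkl","rb"))
P=ray(s,[[321,149],[320.8,180],[321.8,309.5]],9)[:,:2]; print(P.round(1))
d=P[2]-P[1]; print(np.linalg.norm(P[2]-P[0]),np.linalg.norm(d),np.degrees(np.arctan2(d[1],d[0])))
u=d/np.linalg.norm(d); print("mid from plain",P[2]-70*u,"from joint",P[1]+37*u,"tip",P[0]+60*u)
pl=P[2]-69.5*u
plan(pl[0],pl[1],0.5,np.degrees(np.arctan2(d[1],d[0]))+90,n=5)
E
```

```text
[[424.9  68.6]
 [432.   47. ]
 [467.3 -55.7]]
131.28311587135735 108.61363563279927 -71.00488381686583
mid from plain [444.53698869  10.51710368] from joint [444.01177037  12.04287092] tip [444.42344843  11.83461325]
n=5 lin=[-0.0010,-0.0003,0.0301] roll=-0.07  (D=[   0.3   -5.  -150.7], phi 18.6 -> 19.0)
```

```bash
python3 -m crank '[{"fingers":-0.5,"linear":[-0.001,-0.0003,0.033],"roll":-0.1},{"fingers":0,"linear":[-0.001,-0.0003,0.036],"roll":-0.1},{"fingers":0.2,"linear":[-0.001,-0.0003,0.036],"roll":-0.1},{"fingers":0.3,"linear":[-0.001,-0.0003,0.03],"roll":0},{"fingers":0.3,"linear":[0,0,0.007],"roll":0},{"fingers":0.3,"linear":[0,0,0],"roll":0},{"fingers":0.3,"linear":[0,0,0],"roll":0},{"fingers":0.3,"linear":[0,0,0],"roll":0}]'; python3 -c "
from h import *
plan(444.4,11.5,1,19,n=1)"
```

```text
t: 32.88
tcp_pos: [445.7, 11.3, 10.8]
ee_rot: [0.581, 0.814, 0.001, 0.002]
contact_force: [0.2, -0.1, -0.1]
opening: 0.35
n=1 lin=[0.0006,-0.0012,0.0098] roll=-0.02  (D=[-1.3  0.2 -9.8], phi 19.0 -> 19.0)
```

```bash
python3 -m crank '[{"fingers":0.3,"linear":[0,0,0.005],"roll":0},{"fingers":0.3,"linear":[0,0,0.003],"roll":0},{"fingers":0.3,"linear":[0,0,0],"roll":0},{"fingers":0.3,"linear":[0,0,0],"roll":0}]'; python3 -c "
from h import *
plan(444.4,11.5,1,19,n=1)"
```

```text
t: 33.22
tcp_pos: [443.5, 11.6, 0.7]
ee_rot: [0.581, 0.814, 0.0, 0.0]
contact_force: [0.1, 0.7, 0.1]
opening: 0.352
n=1 lin=[-0.0004,0.0008,-0.0003] roll=0.00  (D=[ 0.9 -0.1  0.3], phi 19.0 -> 19.0)
```

```bash
python3 -m crank '[{"fingers":0.5,"linear":[0,0,-0.0005],"roll":0},{"fingers":0.7,"linear":[0,0,0],"roll":0},{"fingers":1,"linear":[0,0,0],"roll":0},{"fingers":1,"linear":[0,0,0],"roll":0},{"fingers":1,"linear":[0,0,0],"roll":0}]'; python3 -m crank '[{"fingers":1,"linear":[0,0,-0.01],"roll":0},{"fingers":1,"linear":[0,0,-0.03],"roll":0},{"fingers":1,"linear":[0,0,-0.035],"roll":0},{"fingers":1,"linear":[0,0,-0.035],"roll":0},{"fingers":1,"linear":[0,0,0],"roll":0},{"fingers":1,"linear":[0,0,0],"roll":0},{"fingers":1,"linear":[0,0,0],"roll":0}]'; python3 look.py stick_mid 120 w15
```

```text
t: 33.63
tcp_pos: [443.6, 11.6, 1.3]
ee_rot: [0.581, 0.814, 0.0, 0.0]
contact_force: [-0.3, 0.3, 1.8]
opening: 0.08
t: 34.22
tcp_pos: [443.1, 11.6, 111.0]
ee_rot: [0.581, 0.814, 0.0, 0.0]
contact_force: [-0.5, 0.1, -0.9]
opening: 0.077
pose [443.1  11.6 111. ] 19.0 34.2167
120.0 (0.94, 6546, [438.0, 27.0], 'long axis deg', np.float64(109.0), [11.0, 120.0], 'rect', [[443.0, 14.0], [17.0, 117.0], 19.0])
place [449.1  14.6 122.1] 0.55
```

View pics/w15.png

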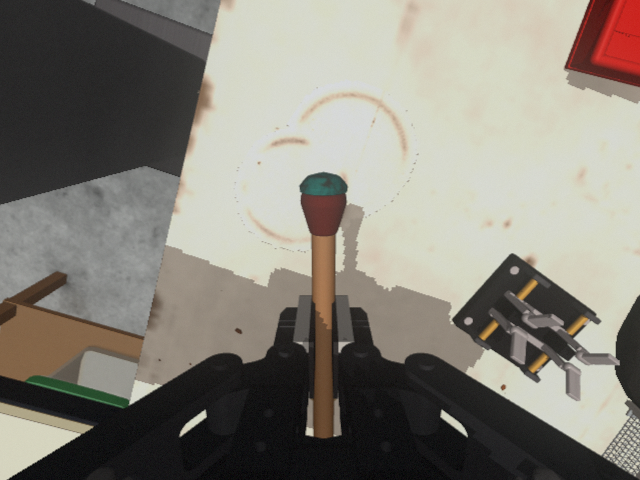

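```bash
python3 - <<'E'
import pickle
from h import *
s=pickle.load(open("w15.pkl","rb"))
p,M,f=pose()
for z in (114,119,124):
    P=ray(s,[[323,236],[324,174],[324,437]],z); T=(P-p)@M; print(z,T.round(1).tolist())
plan(602.5,2,112,74,n=8)
E
```

```text
114 [[34.8, 1.1, -4.7], [58.5, 1.5, -4.7], [-63.0, 1.6, -4.9]]
119 [[36.4, 1.1, -9.7], [59.2, 1.5, -9.7], [-57.9, 1.5, -9.9]]
124 [[37.9, 1.1, -14.7], [59.9, 1.4, -14.7], [-52.8, 1.5, -14.8]]
n=8 lin=[-0.0152,0.0144,-0.0003] roll=-6.88  (D=[160.5  -9.7   2.8], phi 19.0 -> 74.0)
```

```bash
python3 -m crank '[{"fingers":1,"linear":[-0.0152,0.0144,0],"roll":-6.88},{"fingers":1,"linear":[-0.0152,0.0144,0],"roll":-6.88},{"fingers":1,"linear":[-0.0152,0.0144,0],"roll":-6.88},{"fingers":1,"linear":[-0.0152,0.0144,0],"roll":-6.88},{"fingers":1,"linear":[-0.0152,0.0144,0],"roll":-6.88},{"fingers":1,"linear":[-0.0152,0.0144,0],"roll":-6.88},{"fingers":1,"linear":[-0.0152,0.0144,0],"roll":-6.88},{"fingers":1,"linear":[-0.0152,0.0144,0],"roll":-6.88},{"fingers":1,"linear":[0,0,0],"roll":0},{"fingers":1,"linear":[0,0,0],"roll":0},{"fingers":1,"linear":[0,0,0],"roll":0}]'; python3 look.py clip_seat 10 w16; python3 -c "
from h import *
plan(601.7,1.6,75,74.2,n=1)"
```

```text
t: 35.28
tcp_pos: [602.9, 1.9, 109.3]
ee_rot: [0.139, 0.99, -0.0, -0.002]
contact_force: [1.1, -0.1, 0.5]
opening: 0.076
pose [602.9   1.9 109.3] 74.0 35.2833
10.0 (0.58, 7995, [603.0, 2.0], 'long axis deg', np.float64(172.6), [77.0, 82.0], 'rect', [[607.0, 1.0], [67.0, 92.0], 74.0])
place [601.7   1.5  33.5] 0.93
n=1 lin=[0.0014,-0.0005,0.0354] roll=-0.22  (D=[ -1.5  -0.1 -35.4], phi 74.0 -> 74.2)
```

View pics/w16.png

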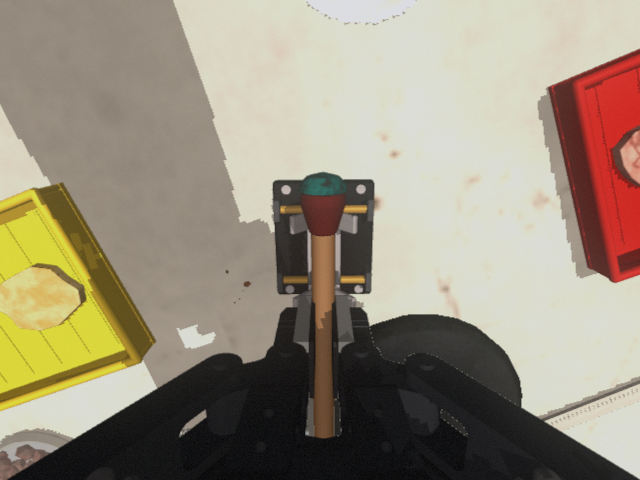

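```bash
python3 - <<'E'
import pickle
from h import *
s=pickle.load(open("w16.pkl","rb"))
p,M,f=pose(); print(p)
P=ray(s,[[274,182],[376,181],[278,293],[371,292]],10); T=(P-p)@M; print(T.round(1).tolist(),T.mean(0).round(1))
P=ray(s,[[324,236],[324.5,172]],p[2]+8); print(((P-p)@M).round(1).tolist())
cv2.imwrite("pics/w16c.png",cv2.resize(s["image"][165:310,250:400],None,fx=4,fy=4,interpolation=cv2.INTER_CUBIC))
E
```

```text
[603.19252244   1.67489729 110.3722452 ]
[[40.1, -31.7, 100.4], [40.7, 33.4, 100.4], [-37.8, -32.1, 100.3], [-37.0, 33.1, 100.3]] [  1.5   0.7 100.4]
[[37.5, 0.0, -8.0], [60.8, 0.2, -7.9]]
```

View pics/w16c.png

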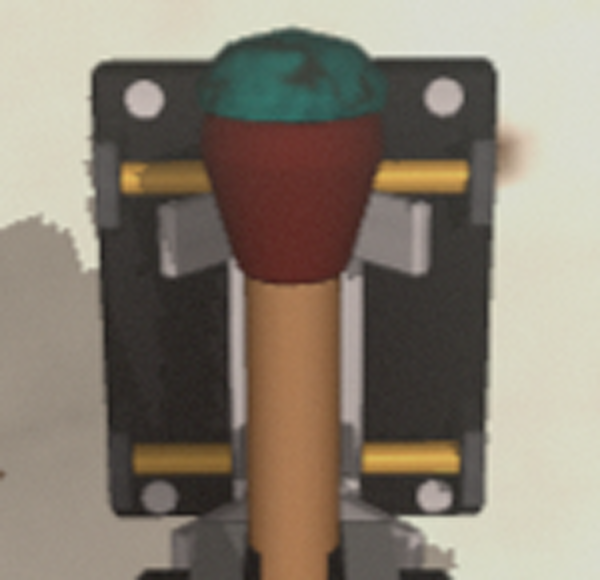

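Holder and stick line up: base edges at 275/375 with the shaft at 324. I need about +1 mm along tool x. Descending.

```bash
python3 -m crank '[{"fingers":1,"linear":[0.001,0.0002,0.015],"roll":0},{"fingers":1,"linear":[0,0,0.02],"roll":0},{"fingers":1,"linear":[0,0,0.015],"roll":0},{"fingers":1,"linear":[0,0,0],"roll":0},{"fingers":1,"linear":[0,0,0],"roll":0},{"fingers":1,"linear":[0,0,0],"roll":0}]'; python3 -m crank '[{"fingers":1,"linear":[0,0,0.004],"roll":0},{"fingers":1,"linear":[0,0,0.004],"roll":0},{"fingers":1,"linear":[0,0,0],"roll":0},{"fingers":1,"linear":[0,0,0],"roll":0}]'
```

```text
t: 35.93
tcp_pos: [603.7, 2.2, 62.0]
ee_rot: [0.139, 0.99, 0.0, 0.001]
contact_force: [-0.4, -0.7, 0.1]
opening: 0.073
t: 36.27
tcp_pos: [603.3, 2.3, 53.0]
ee_rot: [0.139, 0.99, -0.0, -0.0]
contact_force: [-0.2, -0.3, -0.2]
opening: 0.076
```

```bash
python3 -m crank '[{"fingers":1,"linear":[0.0008,0,0],"roll":0},{"fingers":1,"linear":[0,0,0.004],"roll":0},{"fingers":1,"linear":[0,0,0.004],"roll":0},{"fingers":1,"linear":[0,0,0],"roll":0},{"fingers":1,"linear":[0,0,0],"roll":0}]'; python3 -m crank '[{"fingers":1,"linear":[0,0,0.003],"roll":0},{"fingers":1,"linear":[0,0,0.003],"roll":0},{"fingers":1,"linear":[0,0,0],"roll":0},{"fingers":1,"linear":[0,0,0],"roll":0}]'
```

```text
t: 36.68
tcp_pos: [602.1, 2.6, 44.3]
ee_rot: [0.139, 0.99, -0.0, -0.001]
contact_force: [0.2, 0.1, -0.3]
opening: 0.075
t: 37.02
tcp_pos: [602.8, 2.5, 39.0]
ee_rot: [0.139, 0.99, -0.0, 0.0]
contact_force: [-0.5, -0.4, -0.4]
opening: 0.076
```

```bash
python3 -m crank '[{"fingers":1,"linear":[0,0,0.003],"roll":0},{"fingers":1,"linear":[0,0,0],"roll":0},{"fingers":1,"linear":[0,0,0],"roll":0}]'; python3 -m crank '[{"fingers":1,"linear":[0,0,0.002],"roll":0},{"fingers":1,"linear":[0,0,0],"roll":0},{"fingers":1,"linear":[0,0,0],"roll":0}]';python3 -m crank '[{"fingers":1,"linear":[0,0,0.002],"roll":0},{"fingers":1,"linear":[0,0,0],"roll":0},{"fingers":1,"linear":[0,0,0],"roll":0}]'; python3 -m crank '[{"fingers":1,"linear":[0,0,0.002],"roll":0},{"fingers":1,"linear":[0,0,0],"roll":0},{"fingers":1,"linear":[0,0,0],"roll":0}]'
```

```text
t: 37.27
tcp_pos: [603.3, 2.4, 36.4]
ee_rot: [0.139, 0.99, -0.0, 0.001]
contact_force: [2.0, 0.2, 0.8]
opening: 0.075
t: 37.52
tcp_pos: [602.8, 2.5, 33.8]
ee_rot: [0.139, 0.99, -0.0, 0.0]
contact_force: [2.2, -0.9, -0.2]
opening: 0.074
t: 37.77
tcp_pos: [601.9, 2.6, 31.0]
ee_rot: [0.139, 0.99, -0.0, -0.001]
contact_force: [1.0, -0.6, -2.6]
opening: 0.075
t: 38.02
tcp_pos: [602.1, 2.7, 29.6]
ee_rot: [0.139, 0.99, 0.0, -0.001]
contact_force: [-0.9, -0.1, 1.5]
opening: 0.074
```

```bash
python3 -m crank '[{"fingers":1,"linear":[0,0,0.001],"roll":0},{"fingers":1,"linear":[0,0,0],"roll":0},{"fingers":1,"linear":[0,0,0],"roll":0}]'; python3 -m crank '[{"fingers":1,"linear":[0,0,0.001],"roll":0},{"fingers":1,"linear":[0,0,0],"roll":0},{"fingers":1,"linear":[0,0,0],"roll":0}]';  python3 -m crank '[{"fingers":1,"linear":[0,0,0.001],"roll":0},{"fingers":1,"linear":[0,0,0],"roll":0},{"fingers":1,"linear":[0,0,0],"roll":0}]'; python3 look.py stick_mid 36 w17
```

```text
t: 38.27
tcp_pos: [603.0, 2.6, 29.4]
ee_rot: [0.139, 0.99, 0.0, 0.0]
contact_force: [2.1, -1.8, 1.8]
opening: 0.075
t: 38.52
tcp_pos: [602.9, 2.5, 28.3]
ee_rot: [0.139, 0.99, 0.0, 0.0]
contact_force: [1.2, -0.2, 2.3]
opening: 0.072
t: 38.77
tcp_pos: [602.6, 2.5, 26.9]
ee_rot: [0.139, 0.99, -0.0, -0.0]
contact_force: [-0.6, 1.2, 2.7]
opening: 0.073
pose [602.6   2.5  26.9] 74.0 38.7667
36.0 (0.96, 6519, [581.0, 9.0], 'long axis deg', np.float64(163.9), [11.0, 126.0], 'rect', [[597.0, 4.0], [17.0, 123.0], 74.0])
36.0 (0.7, 14710, [579.0, 8.0], 'long axis deg', np.float64(75.5), [56.0, 63.0], 'rect', [[597.0, 3.0], [57.0, 84.0], 74.0])
place [598.2   4.7  39.9] 0.87
```

View pics/w17.png

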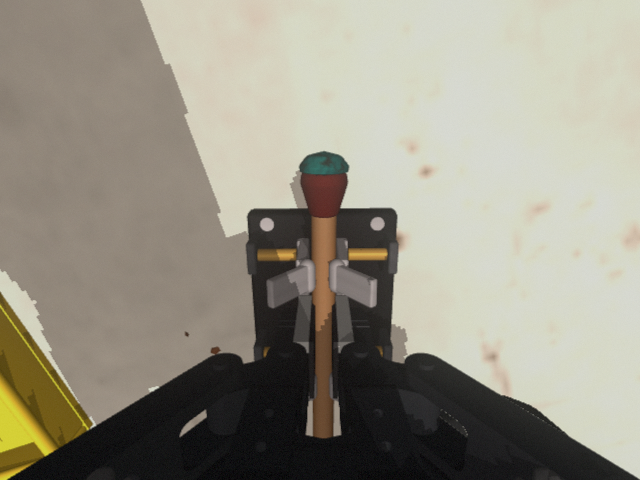

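```bash
python3 - <<'E'
import pickle
from h import *
s=pickle.load(open("w17.pkl","rb"))
p,M,f=pose(); print(p)
for z in (30,36,41,46,50):
    P=ray(s,[[323,216],[324,153],[301,165],[349,165]],z); T=(P-p)@M; print(z,T.round(1).tolist())
s0=pickle.load(open("w16.pkl","rb"))
cv2.imwrite("pics/w17c.png",cv2.resize(s["image"][140:300,240:410],None,fx=3.7,fy=3.7,interpolation=cv2.INTER_CUBIC))
t=bot.snapshot("side"); q=proj(t,[[602,2,36]])[0]; u,v=map(int,q); print(q)
cv2.imwrite("pics/s17.png",cv2.resize(t["image"][v-45:v+45,u-60:u+60],None,fx=6,fy=6,interpolation=cv2.INTER_CUBIC))
E
```

```text
[602.41778938   2.54541459  26.75980343]
30 [[43.2, -0.5, -3.2], [66.4, -0.1, -3.2], [62.2, -8.4, -3.2], [62.2, 9.0, -3.2]]
36 [[44.7, -0.5, -9.2], [67.0, -0.1, -9.2], [62.9, -8.1, -9.2], [62.9, 8.6, -9.2]]
41 [[46.0, -0.5, -14.2], [67.4, -0.1, -14.2], [63.5, -7.8, -14.2], [63.5, 8.2, -14.2]]
46 [[47.2, -0.5, -19.2], [67.8, -0.1, -19.2], [64.1, -7.5, -19.2], [64.1, 7.9, -19.2]]
50 [[48.3, -0.5, -23.2], [68.2, -0.1, -23.2], [64.5, -7.3, -23.2], [64.5, 7.6, -23.2]]
[351.13515551 234.42953111]
```

View pics/w17c.png

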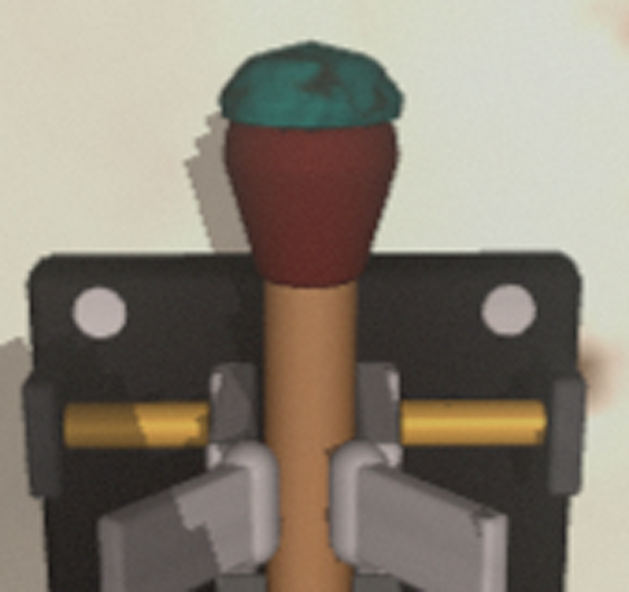

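View pics/s17.png

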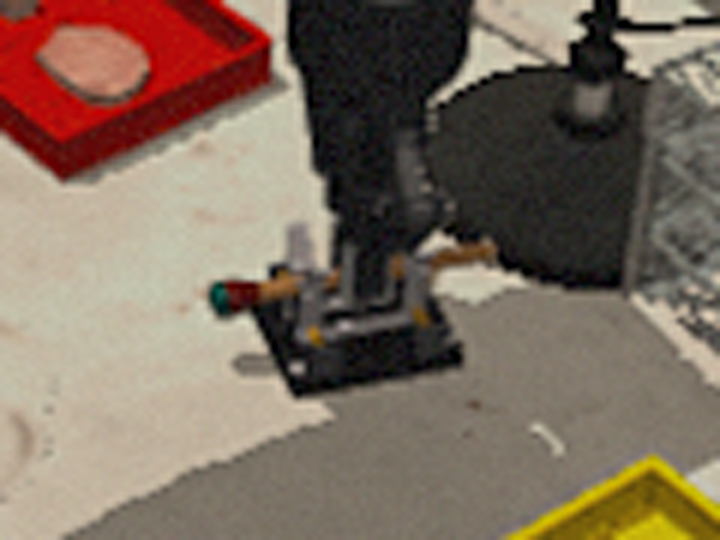

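```bash
python3 - <<'E'
import pickle
from h import *
for nm in ("w15","w16","w17"):
    s=pickle.load(open(nm+".pkl","rb"))
    im=s["image"]
    hsv=cv2.cvtColor(im,cv2.COLOR_BGR2HSV).astype(int)
    for r in (150,155,160,165,170,175,180,185,190,195,200,205,210,215,220,230,240,245,250):
        row=im[r,285:365].astype(int)
        # head/shaft: saturation high
        sat=hsv[r,285:365,1]; m=np.nonzero(sat>75)[0]
        if len(m): print(nm,r,m.min()+285,m.max()+285,m.max()-m.min()+1,end=" | ")
    print()
    c=-np.array(s["R"]).T@np.array(s["t"]); print(c.round(1), pose()[0].round(1))
E
```

```text
w15 180 308 338 31 | w15 185 308 339 32 | w15 190 305 344 40 | w15 195 302 343 42 | w15 200 301 344 44 | w15 205 302 344 43 | w15 210 304 343 40 | w15 215 305 341 37 | w15 220 307 340 34 | w15 230 310 336 27 | w15 240 312 334 23 | w15 245 312 334 23 | w15 250 312 334 23 | 
[417.7  85.9 253. ] [602.4   2.6  26.7]
w16 180 307 339 33 | w16 185 307 344 38 | w16 190 304 345 42 | w16 195 301 344 44 | w16 200 300 345 46 | w16 205 285 364 80 | w16 210 285 364 80 | w16 215 304 341 38 | w16 220 306 339 34 | w16 230 310 336 27 | w16 240 312 334 23 | w16 245 312 334 23 | w16 250 312 334 23 | 
[527.8  23.2 251.6] [602.4   2.6  26.7]
w17 160 307 341 35 | w17 165 307 346 40 | w17 170 304 345 42 | w17 175 302 345 44 | w17 180 301 346 46 | w17 185 302 346 45 | w17 190 303 344 42 | w17 195 304 342 39 | w17 200 306 341 36 | w17 205 308 339 32 | w17 210 308 338 31 | w17 215 311 336 26 | w17 220 311 336 26 | w17 230 311 336 26 | w17 240 311 335 25 | w17 245 311 335 25 | w17 250 285 364 80 | 
[526.9  23.7 168.9] [602.4   2.6  26.7]
```

```bash
python3 - <<'E'
import pickle
from h import *
s=pickle.load(open("w17.pkl","rb"))
p,M,f=pose()
f2=lambda uv,z:((ray(s,uv,z)-p)@M).round(1)[:,:2].tolist()
print("base edge",f2([[250,210],[395,210]],10))
print("lips",[ (z,f2([[313,260],[313,291],[333,260],[333,291]],z)) for z in (40,44,48)])
print("flare",f2([[268,281],[269,306],[375,280],[375,306]],58))
o=bot.get_obs(); print(o["contact_force"],o["ft_torque"])
E
```

```text
base edge [[40.7, -31.9], [40.7, 30.5]]
lips [(40, [[29.2, -4.1], [16.8, -4.2], [29.2, 3.2], [16.8, 3.3]]), (44, [[30.7, -4.0], [18.7, -4.1], [30.7, 3.1], [18.7, 3.2]]), (48, [[32.3, -3.9], [20.6, -4.0], [32.3, 3.0], [20.6, 3.0]])]
flare [[28.9, -18.0], [20.0, -18.1], [29.3, 16.1], [20.0, 16.5]]
[ 0.25216174 -0.48433127  2.03775159] [-0.06218227  0.06835202  0.02410697]
```

```bash
python3 - <<'E'
from h import *
t=bot.snapshot("side")
u=np.array([np.cos(np.deg2rad(-16)),np.sin(np.deg2rad(-16)),0]); c=np.array([602.3,2,36.])
for sh in (0,-4,-8):
  for th in (-10,0,10):
    uu=u*np.cos(np.deg2rad(th))+np.array([0,0,np.sin(np.deg2rad(th))])
    print("shift",sh,"plain-end-up",th,proj(t,[c+uu*(-60+sh),c+uu*(-37+sh),c+uu*(70+sh)]).round(1).tolist())
print(proj(t,[[*(c+u*40+np.array([u[1],-u[0],0])*33)[:2],10],[*(c-u*40+np.array([u[1],-u[0],0])*33)[:2],10]]).round(1))
cv2.imwrite("pics/s18.png",cv2.resize(t["image"][200:270,310:390],None,fx=9,fy=8.5,interpolation=cv2.INTER_CUBIC))
E
```

```text
shift 0 plain-end-up -10 [[329.6, 235.2], [338.0, 234.9], [375.6, 233.4]]
shift 0 plain-end-up 0 [[329.2, 238.4], [337.7, 236.8], [376.4, 229.9]]
shift 0 plain-end-up 10 [[329.4, 241.4], [337.8, 238.7], [376.4, 226.4]]
shift -4 plain-end-up -10 [[328.2, 235.3], [336.5, 235.0], [374.2, 233.5]]
shift -4 plain-end-up 0 [[327.7, 238.6], [336.2, 237.1], [375.0, 230.1]]
shift -4 plain-end-up 10 [[327.9, 241.8], [336.3, 239.1], [375.0, 226.8]]
shift -8 plain-end-up -10 [[326.7, 235.3], [335.1, 235.0], [372.8, 233.6]]
shift -8 plain-end-up 0 [[326.2, 238.9], [334.7, 237.4], [373.5, 230.4]]
shift -8 plain-end-up 10 [[326.5, 242.3], [334.9, 239.6], [373.6, 227.3]]
[[369.3 247.3]
 [340.1 252.8]]
```

View pics/s18.png

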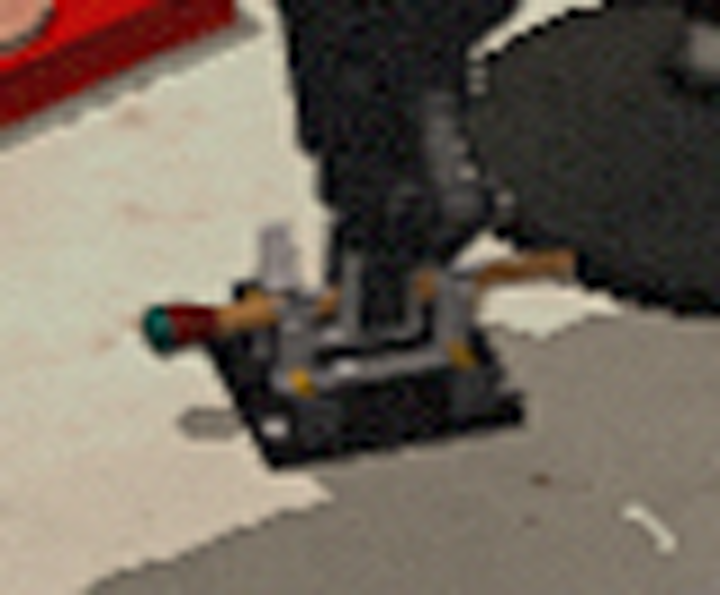

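The side view fits a level, seated stick (head tip (325.8,238.6), plain end (373.7,230.9)), and the jaw lips sit over the shaft. But it's about 7–8 mm off lengthwise, toward the head. I'll regrip and slide it back along the jaws.

```bash
python3 -m crank '[{"fingers":0.8,"linear":[0,0,0],"roll":0},{"fingers":0.6,"linear":[0,0,0],"roll":0},{"fingers":0.6,"linear":[0,0,0],"roll":0},{"fingers":0.6,"linear":[0.002,0,0],"roll":0},{"fingers":0.6,"linear":[0.002,0,0],"roll":0},{"fingers":0.6,"linear":[0,0,0],"roll":0},{"fingers":0.6,"linear":[0,0,0],"roll":0}]'; python3 look.py stick_mid 36 w19; python3 - <<'E'
import pickle
from h import *
s=pickle.load(open("w19.pkl","rb"))
im=s["image"]
cv2.imwrite("pics/w19c.png",cv2.resize(im[130:310,240:410],None,fx=3.3,fy=3.3,interpolation=cv2.INTER_CUBIC))
E
```

```text
t: 39.6
tcp_pos: [598.4, 3.7, 26.8]
ee_rot: [0.139, 0.99, -0.0, -0.0]
contact_force: [0.6, 0.2, 0.3]
opening: 0.198
pose [598.4   3.7  26.8] 74.0 39.6
place [594.5   6.9  37.7] 0.63
```

View pics/w19.png

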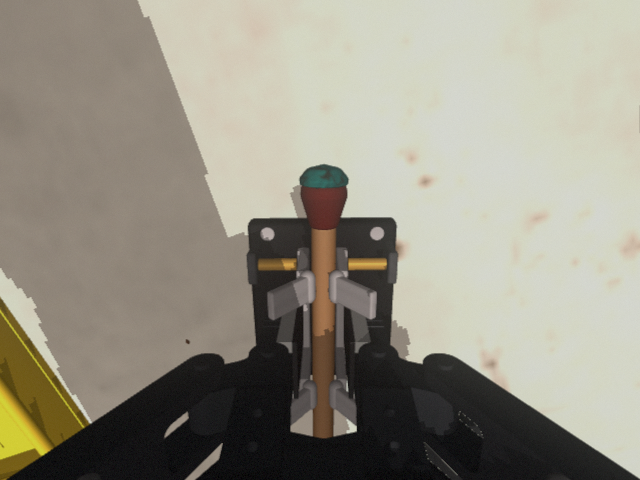

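```bash
cat > rel.py <<'E'
import pickle,sys
from h import *
# args: pkl, joint row, tip row, base edge row
s=pickle.load(open(sys.argv[1]+".pkl","rb")); j,t,b=map(float,sys.argv[2:5])
p,M,f=pose()
g=lambda v,z:float(((ray(s,[[323,v]],z)-p)@M)[0,0])
cb=g(b,10)-40
print("clip centre toolx",round(cb,1),"stick mid via joint(36)",round(g(j,36)-37,1),"tip",round(g(t,36)-60,1))
E
python3 rel.py w19 228 164.5 218.5; python3 rel.py w17 216 152 209.5
```

```text
clip centre toolx -2.5 stick mid via joint(36) 3.7 tip 3.6
clip centre toolx -2.8 stick mid via joint(36) 3.9 tip 3.5
```

View pics/w19c.png

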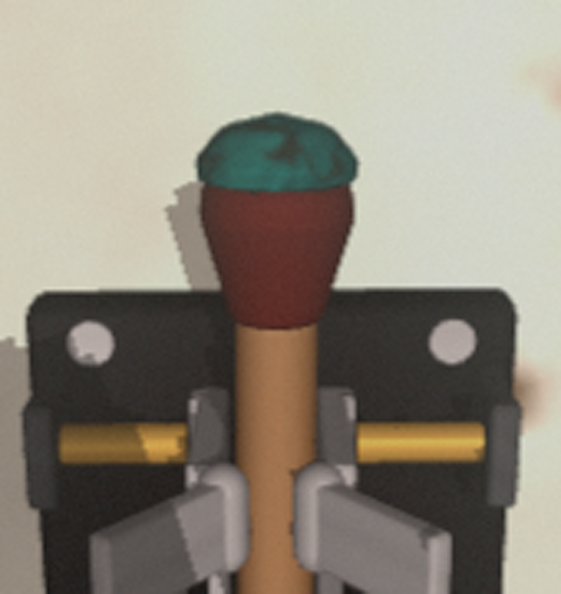

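```bash
python3 -m crank '[{"fingers":0.6,"linear":[0.001,0,0],"roll":0},{"fingers":0.8,"linear":[0,0,0],"roll":0},{"fingers":1,"linear":[0,0,0],"roll":0},{"fingers":1,"linear":[0,0,0],"roll":0},{"fingers":1,"linear":[0,0,0],"roll":0},{"fingers":1,"linear":[-0.0015,0,0],"roll":0},{"fingers":1,"linear":[-0.0015,0,0],"roll":0},{"fingers":1,"linear":[-0.0015,0,0],"roll":0},{"fingers":1,"linear":[-0.001,0,0],"roll":0},{"fingers":1,"linear":[0,0,0],"roll":0},{"fingers":1,"linear":[0,0,0],"roll":0},{"fingers":1,"linear":[0,0,0],"roll":0}]'; python3 look.py stick_mid 36 w20; python3 - <<'E'
import pickle,cv2
s=pickle.load(open("w20.pkl","rb"))
cv2.imwrite("pics/w20c.png",cv2.resize(s["image"][130:310,240:410],None,fx=3.3,fy=3.3,interpolation=cv2.INTER_CUBIC))
E
```

```text
t: 40.75
tcp_pos: [603.3, 2.4, 27.1]
ee_rot: [0.139, 0.99, -0.0, 0.0]
contact_force: [0.2, 0.2, 2.0]
opening: 0.075
pose [603.3   2.4  27.1] 74.0 40.75
36.0 (0.89, 6348, [582.0, 8.0], 'long axis deg', np.float64(163.9), [11.0, 127.0], 'rect', [[599.0, 6.0], [17.0, 123.0], 76.0])
place [601.5   9.2  39.3] 0.83
```

View pics/w20c.png

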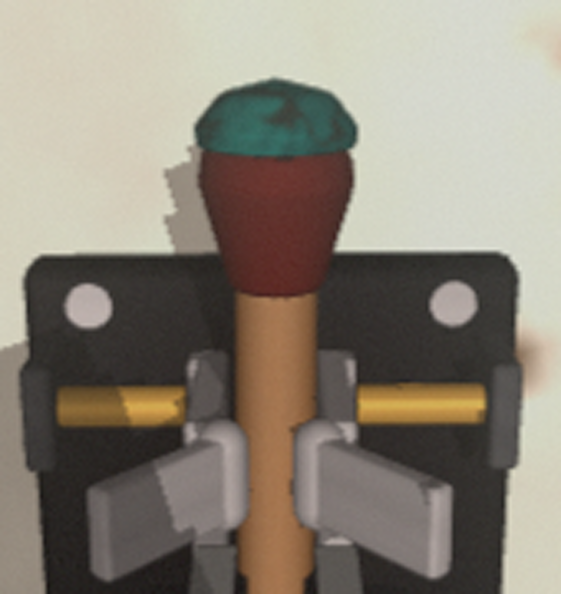

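```bash
python3 rel.py w20 219.7 154.2 207; python3 - <<'E'
from h import *
t=bot.snapshot("side")
cv2.imwrite("pics/s20.png",cv2.resize(t["image"][200:270,310:390],None,fx=9,fy=8.5,interpolation=cv2.INTER_CUBIC))
o=bot.get_obs(); print(o["contact_force"],o["ft_torque"],o["opening"])
E
```

```text
clip centre toolx 2.0 stick mid via joint(36) 6.2 tip 6.5
[-0.53078214 -0.5699547   1.33559331] [ 0.10048501 -0.02604605 -0.14681105] 0.07278956900065767
```

View pics/s20.png

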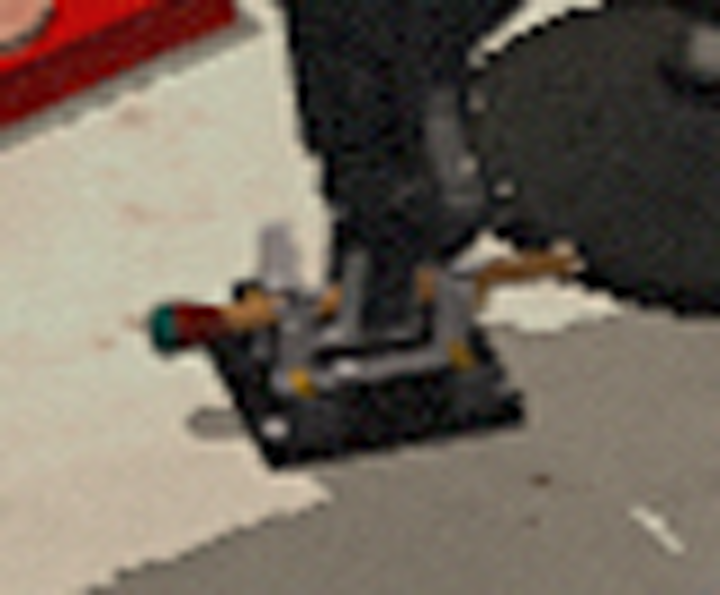

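View pics/w20.png

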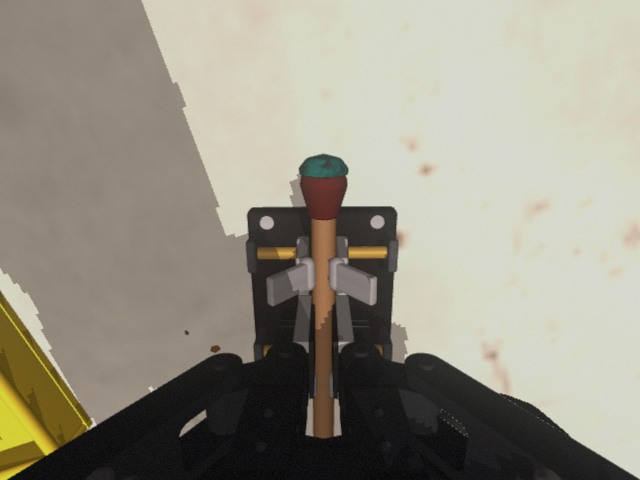

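```bash
python3 -m crank '[{"fingers":0.8,"linear":[0,0,0],"roll":0},{"fingers":0.6,"linear":[0,0,0],"roll":0},{"fingers":0.6,"linear":[0.003,0,0],"roll":0},{"fingers":0.6,"linear":[0.003,0,0.003],"roll":0},{"fingers":0.6,"linear":[0,0,0.004],"roll":0},{"fingers":0.6,"linear":[0,0,0],"roll":0},{"fingers":0.6,"linear":[0,0,0],"roll":0},{"fingers":0.6,"linear":[0,0,0],"roll":0}]'; python3 -m crank '[{"fingers":0.8,"linear":[0,0,0],"roll":0},{"fingers":1,"linear":[0,0,0],"roll":0},{"fingers":1,"linear":[0,0,0],"roll":0},{"fingers":1,"linear":[0,0,0],"roll":0},{"fingers":1,"linear":[-0.001,0,0],"roll":0},{"fingers":1,"linear":[-0.001,0,0],"roll":0},{"fingers":1,"linear":[-0.001,0,0],"roll":0},{"fingers":1,"linear":[0,0,0],"roll":0}]'
```

```text
t: 41.62
tcp_pos: [597.2, 4.1, 19.8]
ee_rot: [0.139, 0.99, -0.0, -0.0]
contact_force: [-0.0, -0.2, 0.4]
opening: 0.197
t: 42.28
tcp_pos: [600.5, 3.2, 20.1]
ee_rot: [0.139, 0.99, 0.0, 0.0]
contact_force: [0.3, 0.6, 2.0]
opening: 0.082
```

```bash
python3 look.py stick_mid 36 w21; python3 - <<'E'
import pickle,cv2
s=pickle.load(open("w21.pkl","rb"))
cv2.imwrite("pics/w21c.png",cv2.resize(s["image"][130:310,240:410],None,fx=3.3,fy=3.3,interpolation=cv2.INTER_CUBIC))
E
```

```text
pose [600.5   3.2  20.1] 74.0 42.2833
36.0 (0.92, 6371, [580.0, 9.0], 'long axis deg', np.float64(164.1), [11.0, 112.0], 'rect', [[595.0, 3.0], [17.0, 110.0], 73.0])
place [602.9   4.3  37.3] 0.95
```

View pics/w21c.png

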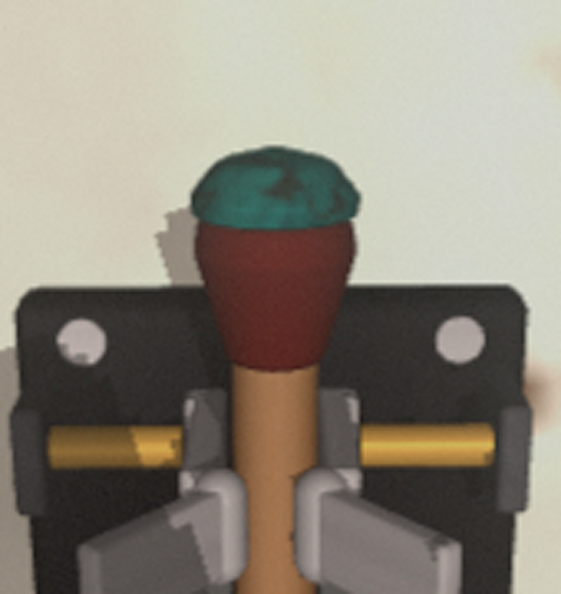

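```bash
python3 rel.py w21 242.1 174.5 216.7
```

```text
clip centre toolx -0.5 stick mid via joint(36) -0.1 tip 0.5
```

```bash
python3 - <<'E'
from h import *
t=bot.snapshot("side")
cv2.imwrite("pics/s21.png",cv2.resize(t["image"][200:270,310:390],None,fx=9,fy=8.5,interpolation=cv2.INTER_CUBIC))
t=bot.snapshot("top")
cv2.imwrite("pics/t21.png",cv2.resize(t["image"][160:240,270:360],None,fx=7,fy=7,interpolation=cv2.INTER_CUBIC))
E
```

```text
(no output)
```

View pics/s21.png

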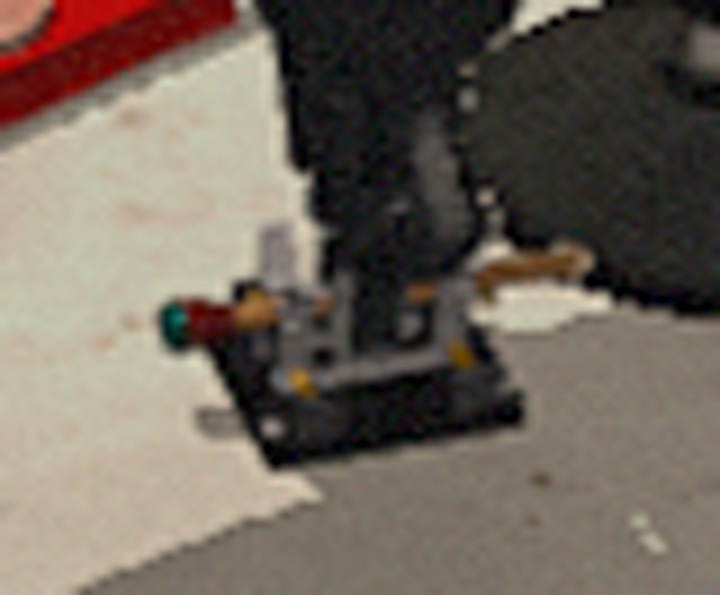

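View pics/t21.png

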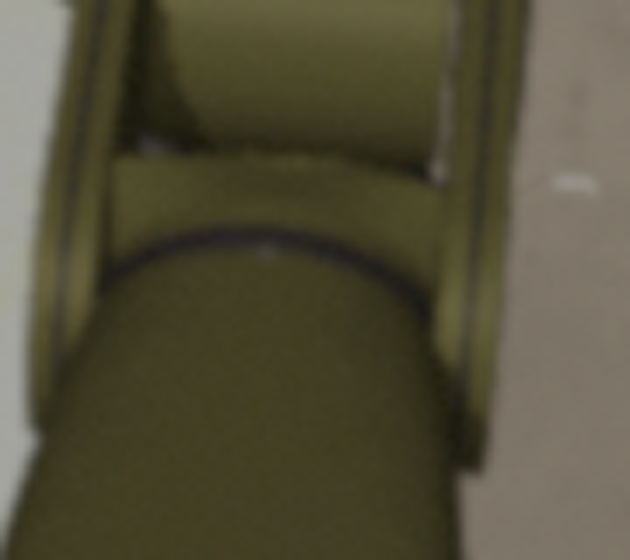

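```bash
python3 -m crank '[{"fingers":1,"linear":[-0.0012,0,0],"roll":0},{"fingers":1,"linear":[0,0,0],"roll":0},{"fingers":1,"linear":[0,0,0],"roll":0},{"fingers":0.8,"linear":[0,0,0],"roll":0},{"fingers":0.6,"linear":[0,0,0],"roll":0},{"fingers":0.5,"linear":[0,0,0],"roll":0},{"fingers":0.5,"linear":[0,0,-0.01],"roll":0},{"fingers":0.5,"linear":[0,0,-0.02],"roll":0},{"fingers":0.5,"linear":[0,0,-0.03],"roll":0},{"fingers":0.5,"linear":[0,0,-0.03],"roll":0},{"fingers":0.5,"linear":[0,0,-0.03],"roll":0}]'; python3 -c "
from h import *
# camera above clip: tool x = 164deg -> move TCP 40mm to -toolx
plan(600,3,170,74.2,n=4)
plan(560,-60,190,18.7,n=8)"
```

```text
t: 43.45
tcp_pos: [600.9, 3.0, 141.5]
ee_rot: [0.139, 0.99, -0.0, -0.0]
contact_force: [0.6, -0.0, -0.9]
opening: 0.249
n=4 lin=[0.0002,-0.0001,-0.0071] roll=-0.04  (D=[-0.9  0.  28.5], phi 74.0 -> 74.2)
n=8 lin=[-0.0012,-0.0097,-0.0061] roll=6.92  (D=[-40.9 -63.   48.5], phi 74.0 -> 18.7)
```

```bash
python3 -m crank '[{"fingers":0.5,"linear":[-0.0012,-0.0097,-0.0061],"roll":6.92},{"fingers":0.5,"linear":[-0.0012,-0.0097,-0.0061],"roll":6.92},{"fingers":0.5,"linear":[-0.0012,-0.0097,-0.0061],"roll":6.92},{"fingers":0.5,"linear":[-0.0012,-0.0097,-0.0061],"roll":6.92},{"fingers":0.5,"linear":[-0.0012,-0.0097,-0.0061],"roll":6.92},{"fingers":0.5,"linear":[-0.0012,-0.0097,-0.0061],"roll":6.92},{"fingers":0.5,"linear":[-0.0012,-0.0097,-0.0061],"roll":6.92},{"fingers":0.5,"linear":[-0.0012,-0.0097,-0.0061],"roll":6.92},{"fingers":0.5,"linear":[0,0,0],"roll":0},{"fingers":0.5,"linear":[0,0,0],"roll":0},{"fingers":0.5,"linear":[0,0,0],"roll":0}]'; python3 look.py stick_mid 36 w22; python3 - <<'E'
from h import *
import pickle
s=pickle.load(open("w22.pkl","rb")); u,v=map(int,proj(s,[[602,2,36]])[0]); print(u,v)
v0=max(v-95,0)
cv2.imwrite("pics/w22c.png",cv2.resize(s["image"][v0:v0+170,u-100:u+100],None,fx=3.5,fy=3.5,interpolation=cv2.INTER_CUBIC)); print(v0,u-100)
t=bot.snapshot("top"); cv2.imwrite("pics/t22.png",cv2.resize(t["image"][160:240,270:360],None,fx=7,fy=7,interpolation=cv2.INTER_CUBIC))
E
```

```text
t: 44.37
tcp_pos: [560.3, -59.9, 188.7]
ee_rot: [0.582, 0.813, 0.0, 0.0]
contact_force: [-0.6, 0.5, -0.1]
opening: 0.254
pose [560.3 -59.9 188.7] 18.8 44.3667
36.0 (0.6, 2164, [600.0, 3.0], 'long axis deg', np.float64(164.1), [11.0, 136.0], 'rect', [[606.0, 1.0], [16.0, 131.0], 74.0])
place [605.    6.5  38.1] 0.95
400 163
68 300
```

View pics/w22c.png

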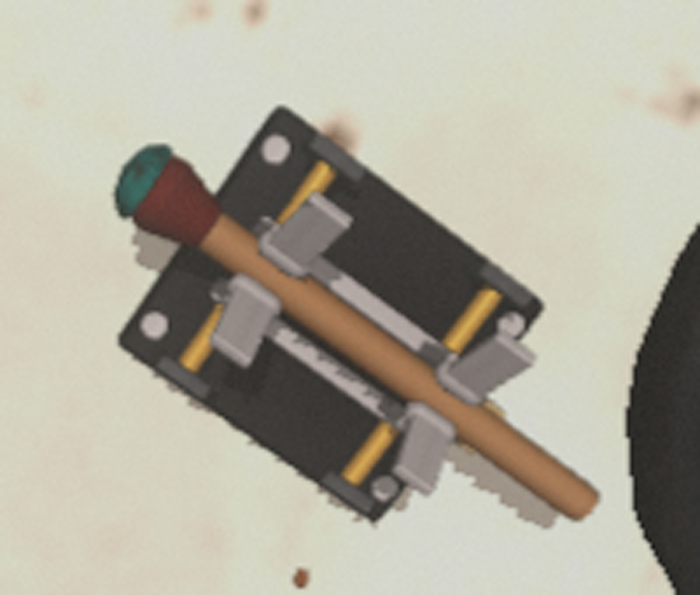

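View pics/t22.png

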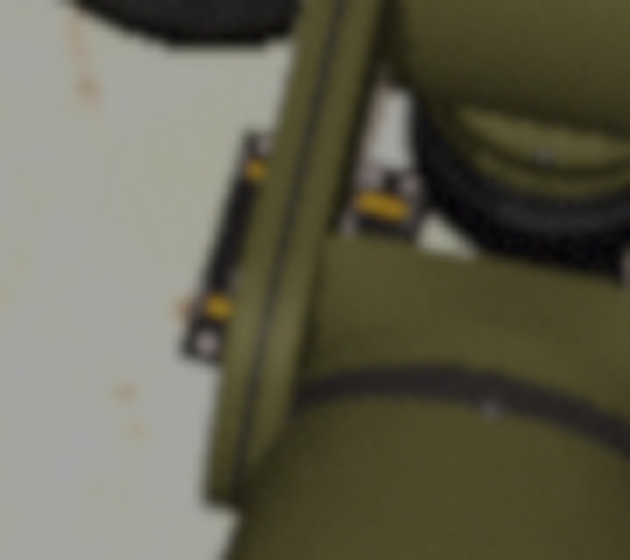

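Both lips grip the shaft over its whole length, and the stick is straight. Crop positions: head tip (132,180), joint (210,233), plain end (585,507). Now measuring against the holder.

```bash
python3 - <<'E'
import pickle
from h import *
s=pickle.load(open("w22.pkl","rb"))
px=lambda a:np.array(a,float)/3.5+[300,68]
B=ray(s,px([[282,103],[545,305],[378,522],[120,340]]),10)[:,:2]; print(B.round(1).tolist(),B.mean(0).round(1))
a=np.deg2rad(-16); u=np.array([np.cos(a),np.sin(a)]); v=np.array([-u[1],u[0]])
# jaw flares far edge centers at z=58
J=ray(s,px([[335,212],[227,348],[518,350],[413,478]]),58)[:,:2]; jc=J.mean(0); print("jaws",jc.round(1))
S=ray(s,px([[132,180],[208,234],[585,507]]),36)[:,:2]
for c,n in ((B.mean(0),"base"),(jc,"jaws")):
    print(n,"along",((S-c)@u).round(1)," +60,+37,-70 ->",(((S-c)@u)+np.array([60,37,-70])).round(1),"across",((S-c)@v).round(1))
E
```

```text
[[573.4, 43.7], [648.9, 22.1], [632.0, -39.7], [556.2, -18.2]] [602.7   2. ]
jaws [602.7   1.7]
base along [-58.7 -38.9  67.6]  +60,+37,-70 -> [ 1.3 -1.9 -2.4] across [-1.3 -1.  -0.2]
jaws along [-58.8 -39.   67.5]  +60,+37,-70 -> [ 1.2 -2.  -2.5] across [-1.  -0.7  0.1]
```

```bash
python3 - <<'E'
from h import *
t=bot.snapshot("side")
cv2.imwrite("pics/s22.png",cv2.resize(t["image"][200:270,310:390],None,fx=9,fy=8.5,interpolation=cv2.INTER_CUBIC))
u=np.array([np.cos(np.deg2rad(-16)),np.sin(np.deg2rad(-16)),0])
for z in (32,36,40,44): print(z,((proj(t,[np.array([602.3,2,z])+u*q for q in (-60,-37,0,70)])-[310,200])*[9,8.5]).round(0).tolist())
plan(601.5,2.5,100,74.2,n=8)
E
```

```text
32 [[172.0, 336.0], [249.0, 323.0], [370.0, 302.0], [596.0, 264.0]]
36 [[172.0, 326.0], [249.0, 313.0], [371.0, 292.0], [597.0, 254.0]]
40 [[173.0, 316.0], [250.0, 303.0], [372.0, 282.0], [599.0, 244.0]]
44 [[173.0, 306.0], [250.0, 293.0], [373.0, 272.0], [600.0, 234.0]]
n=8 lin=[0.0023,0.0094,0.0110] roll=-6.93  (D=[ 41.3  62.3 -88.3], phi 18.7 -> 74.2)
```

View pics/s22.png

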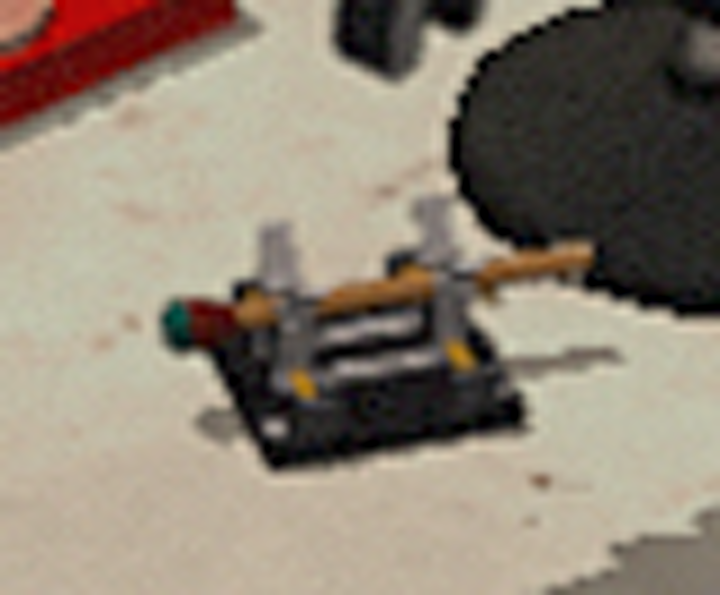

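In the side view the shaft passes (371,293), and the prediction for z=36 is (371,292). It's level and seated, within about 1 mm of centre. I'll back off for a last check of everything.

```bash
python3 -m crank '[{"fingers":0,"linear":[0.01,-0.035,-0.02],"roll":0},{"fingers":-0.5,"linear":[0.01,-0.035,-0.02],"roll":0},{"fingers":-1,"linear":[0.01,-0.035,-0.01],"roll":0},{"fingers":-1,"linear":[0.01,-0.035,0],"roll":0},{"fingers":-1,"linear":[0,-0.02,0],"roll":0},{"fingers":-1,"linear":[0,0,0],"roll":0},{"fingers":-1,"linear":[0,0,0],"roll":0}]'; python3 - <<'E'
from h import *
for n in ["top","side"]:
    s=bot.snapshot(n); cv2.imwrite(f"pics/{n}F.png",s["image"])
    for th in ["pink_rough","pink_slab","yellow_block","yellow_slab","stick_mid","oil_bottle","loupe"]:
        print(n,th,[( [round(float(v)) for v in q["location"]],round(q["confidence"],2)) for q in bot.place_of(th,s)[:2]])
    im=s["image"]; c=im[150:290,130:520] if n=="top" else im[150:400,220:480]
    cv2.imwrite(f"pics/{n}Fc.png",cv2.resize(c,None,fx=2 if n=="top" else 2.3,fy=2 if n=="top" else 2.3,interpolation=cv2.INTER_CUBIC))
E
```

```text
t: 45.2
tcp_pos: [395.6, -73.5, 239.0]
ee_rot: [0.583, 0.812, 0.0, 0.001]
contact_force: [1.5, -0.2, 0.8]
opening: 0.999
top pink_rough []
top pink_slab [([606, 228, 5], 0.73)]
top yellow_block [([593, -288, 2], 0.65)]
top yellow_slab [([585, -200, 5], 0.8), ([604, 228, 2], 0.75)]
top stick_mid [([597, 6, 30], 0.74)]
top oil_bottle [([472, -406, -2], 0.61), ([589, -290, 3], 0.57)]
top loupe [([461, 406, 2], 0.59)]
side pink_rough [([596, 317, 2], 0.43)]
side pink_slab [([600, 316, 2], 0.48), ([602, 227, 3], 0.44)]
side yellow_block [([591, -290, 2], 0.61), ([603, 231, 4], 0.37)]
side yellow_slab [([586, -199, 4], 0.8)]
side stick_mid [([599, 4, 40], 0.54)]
side oil_bottle [([478, -408, 3], 0.8)]
side loupe [([461, 407, -1], 0.52)]
```

View pics/topFc.png

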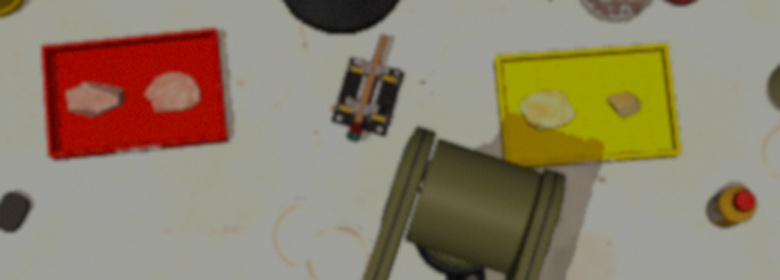

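View pics/sideFc.png

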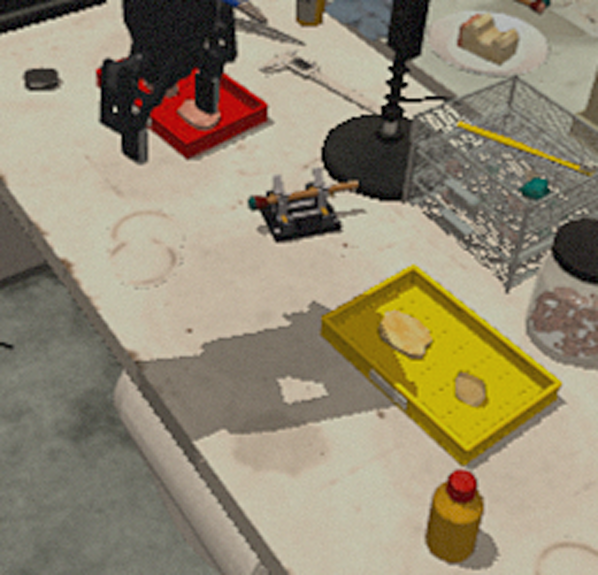

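Last measurement: the stick's lengthwise centring from the now-clear top view.

```bash
python3 - <<'E'
from h import *
im=cv2.imread("pics/topF.png"); cv2.imwrite("pics/tFz.png",cv2.resize(im[160:226,285:345],None,fx=9,fy=9,interpolation=cv2.INTER_CUBIC))
E
```

```text
(no output)
```

View pics/tFz.png

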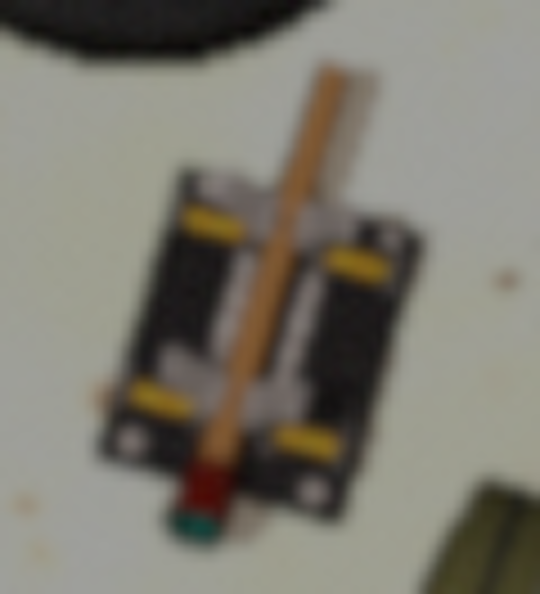

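```bash
python3 - <<'E'
from h import *
s=bot.snapshot("top")
px=lambda a:(np.array(a,float)+0.0)/9+[285,160]
B=ray(s,px([[183,168],[425,235],[338,520],[100,455]]),10)[:,:2]; c=B.mean(0); print(c.round(1))
a=np.deg2rad(-16); u=np.array([np.cos(a),np.sin(a)])
S=ray(s,px([[193,542],[208,462],[332,66]]),36)[:,:2]
print(((S-c)@u+np.array([60,37,-70])).round(1))
P=ray(s,px([[237,362],[280,195]]),55)[:,:2]; print("jaws ctr", ((P.mean(0)-c)@u).round(1))
E
```

```text
[ 6.006e+02 -2.000e-01]
[ 0.1 -2.2 -1.7]
jaws ctr 5.1
```

```bash
python3 -c "
from bench import bot
print(bot.hand_in()); print(bot.get_obs()['t'])"
```

```text
the job is handed in; nothing more can be done
None
the job is handed in; nothing more can be done
```

The job is handed in at about 46 s on the robot's clock. Both pink stones lie flat, side by side, in the red tray, and both yellow stones lie the same way in the yellow tray. The stick is pressed into the holder.

**Stones:** I lowered each one in small steps and released it on first contact. The exception was the yellow block, where I pressed about 14 N in total before letting go. The final pictures show all four separate and inside the right trays. The top-camera detector missed the rough pink stone, but it is plainly visible there and the side camera found it with low confidence.

**Stick:** After the first press it sat about 6 mm (by the wrist camera; 7–8 mm by the side one) too far toward the head. I regripped it twice and slid it back; the first pull slipped.
- **Seating:** the jaw lips sit over the shaft, which is level at about 36 mm in the side view. I never saw the expected 5–10 N snap-in force (2.7 N at most), so seating rests on the pictures alone.
- **Centring:** measurements from the three cameras disagree a little, from +1 to −3 mm. It most likely sits 1–2 mm toward the head, and I left it there.

**Bottle and loupe:** they read where they started, within the detector's error. The arm ended clear of everything.

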